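# Turn the row of sample fasteners round onto the grey rack

## Robot

A 7-joint arm with a two-finger parallel gripper is mounted at the origin on the work surface. World frame = base frame: x ahead of the robot, y to its left, z up, the work surface at z = 0. Lengths are in m, angles in rad, forces in N, time in s.
With the tool pointing down it reaches from about 0.4 to 0.85 m from the base axis. Payload 4.5 kg.
Tool frame: the origin (TCP) lies at the very end of the fingers, on their centre line; the grasp point (between the pads) lies 19 mm behind it (pinch_z is the distance from the TCP to the grasp point, in m); x points along the fingers, y is the direction in which the jaws open and shut, and the axes are right-handed (so a half turn about x gives the same grasp; the last joint's range is limited). The gripper opens to 88 mm and grips with 3 to 60 N. Pads are 18 mm wide; open, the fingers measure 123 mm over their backs; the gripper's body (75 mm by 187 mm) begins 45 mm behind the grasp point.
Start: joints at [-1.092, 0.689, -0.195, 1.565, 0.157, 0.902, -0.215], TCP at [0.269, 0.564, 0.239] pointing down, gripper open.
Joint ranges: [-3.01, 3.01], [-0.46, 2.08], [-1.47, 1.51], [0.13, 2.56], [-1, 4.14], [0.04, 2.09], [-2.66, 2.66]. Speed limits (rad/s): [2.57, 2.57, 3.14, 3.14, 3.14, 3.14, 3.14].

## Interface

Orientations are given as a 3x3 rotation matrix whose columns are the frame's x, y, z axes.
In Python, from cell import * gives the robot as it stands.
- The arm moves only by the tool step_arm, never from a script. Its argument "commands" is a list of rows, each an object of numbers: "x", "y", "z": the shift along the tool's x, y, z in mm; "rx", "ry", "rz": the turn, a rotation vector about the tool's x, y, z in rad; "grip": the opening, from 0 (shut) to 1 (fully open). A call has 1 to 8 rows; each row shifts and turns the commanded pose from where the row before left it, along the tool's axes as they then stand; what a row does not reach is not made up. A row lasts 1/8 s, in which the tool goes at most 62.5 mm and 10.7 degrees, less where a joint would pass 70% of its speed; a pose out of reach is approached as far as the arm can. A call is refused whole if a number of a shift passes 62.5 or a number of a turn 0.188, either way. A call with a gripper value outside its range is refused whole. The fingers move at their own pace and stop on an object; "squeeze" is the grip in N (left out, the last holds). Time passes only in rows, so rows that do not move let the fingers close. It gives the time, the measured TCP pose, the force and the opening at its end, in the units of the state.
- observe(): the state, without advancing time (a new reading comes with each control period).
- read_camera(name): name is "scene" or "top" or "wrist"; returns the picture (384x512x3 uint8, blue, green, red); there is no depth.
- camera_model(name): a dict with "intrinsics" (3x3 intrinsics, pixels), "D" ([k1, k2, p1, p2, k3] as OpenCV has them; the pictures are not rectified), "R" (3x3) and "t" (3): a world point X has camera coordinates R X + t. Camera axes: x right, y down, z forward; pixel columns grow to the right and rows downward; lengths in m; the calibration is good to about 2 mm. A picture is of the moment at which its call begins: read the wrist's pose just before it. camera_model takes no time and is no camera call; for the wrist camera it gives the pose at the moment of the call.
- job_done(): hands the job in, once; it reports no verdict.
Trained networks look in the newest picture that a camera, given by its name, has taken for a name from the list of things; names that differ only in an ending like _2 or _b are one class to them, and where a whole thing is asked for, a point or a joint stands for the part that bears it (a point fixed in the world has none). Each returns a list of dicts, best first, with "confidence" (0 to 1); they miss things now and then, are a little off and sometimes report something else, mostly with a low value. They report only what shows in the picture. A call takes as long as a camera call. They do not tell look-alikes from the thing itself.
- masks_of(label, camera): "mask" (384x512 bool, what is visible of it) and "bbox" ([left, top, width, height] in pixels, round what is visible of it).
- tip_of(label, camera): "pixel" ([column, row] in pixels: a listed point, or the origin of a listed thing).
The state is a dict: "clock": time; "joint_pos": joint angles; "qvel": joint speeds; "joint_efforts": joint torques, N m; "ee_pos": TCP position; "eef_rot": TCP orientation; "contact_force": force on the tool from outside, world axes, zero at the start; "wrist_torque": the same for the moment, N m; "finger_gap": opening from 0.0 (shut) to 1.0 (fully open).
Only numpy, scipy, OpenCV 4.12 (cv2) and the standard library are available. Lean on these libraries where they do the work, as an engineer would, in place of code of your own. Each camera call takes 0.05 s, during which the arm holds its last target.

## Task

The fitter uses these sample fasteners in the opposite order to the one in which they were picked: move all four from the full wooden rack to the empty grey rack, in reverse order. The one next to the post on the wooden rack goes into the seat farthest from the post on the grey rack, and so on, until the one that was farthest from its post stands next to the post. Each piece stands upright in its own seat, the same way up as now, and none may be tipped over on the way.

Things in the scene. Friction and masses are not known exactly. Their poses are not given: they have to be found in the camera images.
- long_bolt: The tallest piece: a plain steel hexagon bolt standing on its head, 113 mm tall in all. Head at the bottom: hexagon 30 mm across flats, 13 mm thick; above it a round shank 20 mm in diameter up to the top. About 0.3 kg. Origin: centre of the underside it stands on; z up along it. Starts upright in any one of the four seats of the old rack.
- thick_bolt: A short thick steel hexagon bolt standing on its head, 78 mm tall in all. Head: hexagon 36 mm across flats, 15 mm thick; above it a round shank 24 mm in diameter up to the top. About 0.35 kg. Origin: centre of the underside it stands on; z up along it. Starts upright in any one of the four seats of the old rack.
- flange_bolt: A slim steel flange bolt standing on its head, 95 mm tall in all. Head: hexagon 27 mm across flats, 10 mm thick, then a flange 40 mm in diameter, 5 mm thick, then a round shank 18 mm in diameter up to the top. About 0.2 kg. Origin: centre of the underside it stands on; z up along it. Starts upright in any one of the four seats of the old rack.
- long_nut: The shortest piece: a long steel connecting nut, an upright hexagon bar 30 mm across flats (35 across corners), 65 mm tall, the same section all the way up, with a dark bore in its top. About 0.25 kg. Origin: centre of the underside it stands on; z up along it. Starts upright in any one of the four seats of the old rack.
- old_rack: The full rack, fixed: brown wooden base 325 x 78 x 12 mm with four black square seats (seat_a to seat_d). Origin: on the bench under the middle of the row; x along the row towards the rack's post, y across, z up. Seat centres at x = -105, -35, 35, 105 mm, y = 0; a thin post 87 mm high with a black ball on top stands at x = 162 mm.
- new_rack: The empty rack, fixed: grey base 325 x 78 x 12 mm with four grey square seats. Origin: on the bench under the middle of the row; x along the row towards the rack's post, y across, z up. Seat centres at x = -105, -35, 35, 105 mm, y = 0; each a tray 58 mm square inside, floor 16 mm and rim 24 mm above the bench. Thin post 87 mm high, black ball on top, at x = 162 mm.
- seat_a: The black square seat of the old rack in which long_bolt starts (fixed, so it still shows where that piece came from): a shallow tray 64 mm outside, 58 mm inside, rim 12 mm high, floor 4 mm thick. Origin: centre of its underside, 12 mm above the bench.
- seat_b: The black square seat of the old rack in which thick_bolt starts (fixed, so it still shows where that piece came from): a shallow tray 64 mm outside, 58 mm inside, rim 12 mm high, floor 4 mm thick. Origin: centre of its underside, 12 mm above the bench.
- seat_c: The black square seat of the old rack in which flange_bolt starts (fixed, so it still shows where that piece came from): a shallow tray 64 mm outside, 58 mm inside, rim 12 mm high, floor 4 mm thick. Origin: centre of its underside, 12 mm above the bench.
- seat_d: The black square seat of the old rack in which long_nut starts (fixed, so it still shows where that piece came from): a shallow tray 64 mm outside, 58 mm inside, rim 12 mm high, floor 4 mm thick. Origin: centre of its underside, 12 mm above the bench.
Mind the look-alikes: they are no part of the job. Leave any pink look-alike of the flange_bolt alone. Leave any green look-alike of the long_bolt alone.

How it is judged:
At the end, for the whole second after the job is handed in: Counted from the posts, the piece from seat 1, 2, 3 or 4 of the wooden rack stands in seat 4, 3, 2 or 1 of the grey rack: within 18 mm of the seat's centre along and across the row (anywhere inside the seat), underside within 5 mm of its floor, upright within 0.1 rad, at rest, released (((x of seat_a in the frame of old_rack between -0.125 and -0.085 m and x of long_bolt in the frame of new_rack between 0.087 and 0.123 m) or (x of seat_a in the frame of old_rack between -0.055 and -0.015 m and x of long_bolt in the frame of new_rack between 0.017 and 0.053 m) or (x of seat_a in the frame of old_rack between 0.015 and 0.055 m and x of long_bolt in the frame of new_rack between -0.053 and -0.017 m) or (x of seat_a in the frame of old_rack between 0.085 and 0.125 m and x of long_bolt in the frame of new_rack between -0.123 and -0.087 m)) and y of long_bolt in the frame of new_rack between -0.018 and 0.018 m and z of long_bolt in the frame of new_rack between 0.011 and 0.021 m and angle between each of long_bolt, thick_bolt, flange_bolt, long_nut's own z axis and vertical below 0.1 rad and linear speed of each of long_bolt, thick_bolt, flange_bolt, long_nut below 0.02 m/s and ((x of seat_b in the frame of old_rack between -0.125 and -0.085 m and x of thick_bolt in the frame of new_rack between 0.087 and 0.123 m) or (x of seat_b in the frame of old_rack between -0.055 and -0.015 m and x of thick_bolt in the frame of new_rack between 0.017 and 0.053 m) or (x of seat_b in the frame of old_rack between 0.015 and 0.055 m and x of thick_bolt in the frame of new_rack between -0.053 and -0.017 m) or (x of seat_b in the frame of old_rack between 0.085 and 0.125 m and x of thick_bolt in the frame of new_rack between -0.123 and -0.087 m)) and y of thick_bolt in the frame of new_rack between -0.018 and 0.018 m and z of thick_bolt in the frame of new_rack between 0.011 and 0.021 m and ((x of seat_c in the frame of old_rack between -0.125 and -0.085 m and x of flange_bolt in the frame of new_rack between 0.087 and 0.123 m) or (x of seat_c in the frame of old_rack between -0.055 and -0.015 m and x of flange_bolt in the frame of new_rack between 0.017 and 0.053 m) or (x of seat_c in the frame of old_rack between 0.015 and 0.055 m and x of flange_bolt in the frame of new_rack between -0.053 and -0.017 m) or (x of seat_c in the frame of old_rack between 0.085 and 0.125 m and x of flange_bolt in the frame of new_rack between -0.123 and -0.087 m)) and y of flange_bolt in the frame of new_rack between -0.018 and 0.018 m and z of flange_bolt in the frame of new_rack between 0.011 and 0.021 m and ((x of seat_d in the frame of old_rack between -0.125 and -0.085 m and x of long_nut in the frame of new_rack between 0.087 and 0.123 m) or (x of seat_d in the frame of old_rack between -0.055 and -0.015 m and x of long_nut in the frame of new_rack between 0.017 and 0.053 m) or (x of seat_d in the frame of old_rack between 0.015 and 0.055 m and x of long_nut in the frame of new_rack between -0.053 and -0.017 m) or (x of seat_d in the frame of old_rack between 0.085 and 0.125 m and x of long_nut in the frame of new_rack between -0.123 and -0.087 m)) and y of long_nut in the frame of new_rack between -0.018 and 0.018 m and z of long_nut in the frame of new_rack between 0.011 and 0.021 m); the robot touches nothing.
It fails at once if a fastener is tipped over (leans more than 0.8 rad) (angle between any of long_bolt, thick_bolt, flange_bolt, long_nut's own z axis and vertical above 0.8 rad).
It also fails if it takes over 120 s, if anything falls off the work surface, if the arm or the gripper's body presses on something with over 40 N, if the wrist force passes 120 N, or if a joint passes its speed limit or range.

## Working session

There is one attempt and no reset: what is moved stays moved. The work goes in short steps, Python scripts to look and compute and a tool call to move; the robot and the scene stay as the last step left them, time stands still between calls to the robot, and variables do not carry over. Pictures are saved under pics/ and viewed, and the job is handed in when it is done.

Besides the shell and the picture viewer there is one more tool, called after "Emit:" as name(argument=value, ...), one argument or row to a line, values as JSON. step_arm: Moves the arm, as the interface text tells. Its arguments: {"type":"object","properties":{"commands":{"type":"array"},"squeeze":{"type":"number"}},"required":["commands"]}

```bash
ls; mkdir -p pics
python3 - <<'E'
from cell import *
import cv2
s=observe(); print(s)
for n in ("scene","top","wrist"):
    im=read_camera(n); cv2.imwrite(f"pics/{n}0.png",im)
    m=camera_model(n); print(n,m)
E
```

```text
pics
{'clock': 0.0, 'joint_pos': array([-1.09221549,  0.68996434, -0.19451979,  1.5663374 ,  0.15731232,
        0.90251672, -0.21512505]), 'qvel': array([ 5.15514883e-04,  3.06344824e-04, -4.26862551e-04,  1.50043949e-03,
        9.82297110e-04, -6.28747612e-05, -1.19522626e-03]), 'joint_efforts': array([ 1.57532918e-04, -5.27564085e+01, -1.26694869e+00, -1.53430420e+01,
       -5.26427315e-02,  6.69065077e-03,  1.80830966e-04]), 'ee_pos': array([0.26868577, 0.56359627, 0.23792422]), 'eef_rot': array([[-6.56384038e-04,  4.30195667e-01,  9.02735430e-01],
       [-1.71070716e-03,  9.02733821e-01, -4.30196144e-01],
       [-9.99998321e-01, -1.82668985e-03,  1.43398737e-04]]), 'contact_force': array([ 0.26755887, -0.13455455,  0.44168162]), 'wrist_torque': array([-0.0249836 , -0.08350584,  0.03255141]), 'finger_gap': 0.9987446900300125}
scene {'intrinsics': array([[426.39235508,   0.        , 252.82604204],
       [  0.        , 426.39235508, 191.45743002],
       [  0.        ,   0.        ,   1.        ]]), 'D': array([-0.12578818,  0.        ,  0.        ,  0.        ,  0.        ]),
[... 479 characters left out ...]
03, -9.99978165e-01,  2.07299522e-03],
       [-9.72649554e-01, -6.58463810e-03, -2.32184167e-01],
       [ 2.32192747e-01, -5.59389563e-04, -9.72669633e-01]]), 't': array([0.04999086, 0.54154482, 0.83809884])}
wrist {'intrinsics': array([[308.58246442,   0.        , 251.91752163],
       [  0.        , 308.58246442, 191.27866346],
       [  0.        ,   0.        ,   1.        ]]), 'D': array([-0.0302856,  0.       ,  0.       ,  0.       ,  0.       ]), 'R': array([[ 4.30214278e-01,  9.02726676e-01, -4.73207099e-04],
       [ 8.72939767e-01, -4.15885009e-01,  2.54982004e-01],
       [ 2.29982257e-01, -1.10109980e-01, -9.66945683e-01]]), 't': array([-0.62490392, -0.0354694 ,  0.38744132])}
```

View pics/scene0.png

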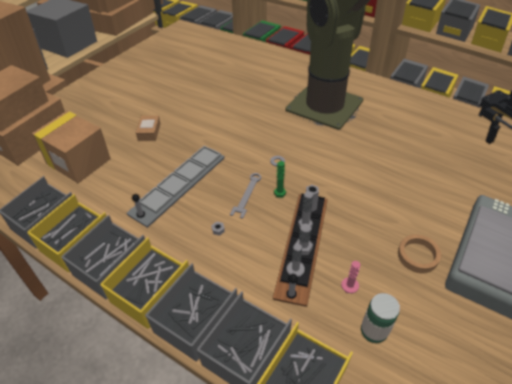

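View pics/top0.png

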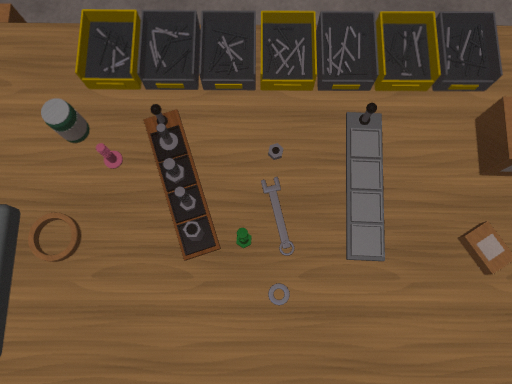

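View pics/wrist0.png

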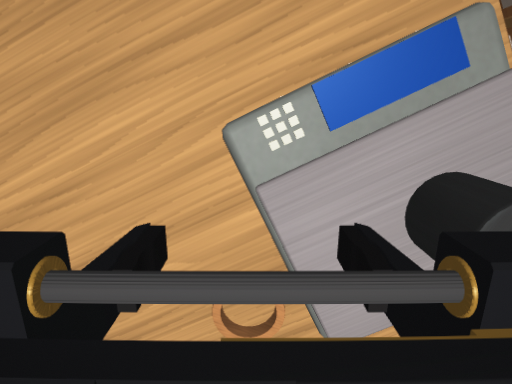

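The top image shows the wooden rack with its post at about (157,115) and four pieces at (168,140), (174,171), (186,200) and (193,232). The grey rack's post is at (369,112), with seats from (365,143) down to (366,240). The look-alikes are the pink bolt at (110,157) and the green bolt at (243,238). Next I'll measure with the networks.

```bash
cat > h.py <<'E'
from cell import *
import numpy as np, cv2
def ray(cam,px,m=None):
    m=m or camera_model(cam)
    u=cv2.undistortPoints(np.array([[px]],float),m["intrinsics"],m["D"])[0,0]
    d=m["R"].T@np.array([u[0],u[1],1.]); c=-m["R"].T@m["t"]; return c,d
def onz(cam,px,z,m=None):
    c,d=ray(cam,px,m); return c+d*(z-c[2])/d[2]
def proj(cam,X,m=None):
    m=m or camera_model(cam)
    return cv2.projectPoints(np.array(X,float).reshape(-1,3),cv2.Rodrigues(m["R"])[0],m["t"],m["intrinsics"],m["D"])[0][:,0]
E
python3 - <<'E'
from h import *
print(np.array(observe()["ee_pos"]))
zz={"long_bolt":.016,"thick_bolt":.016,"flange_bolt":.016,"long_nut":.016,"old_rack":0,"new_rack":0,"seat_a":.012}
for cam in("top","scene"):
    read_camera(cam)
    for l,z in zz.items():
        for r in tip_of(l,cam): print(cam,l,np.round(r["pixel"],1),round(r["confidence"],2),np.round(onz(cam,r["pixel"],z),4))
im=cv2.imread("pics/top0.png"); cv2.imwrite("pics/cropold.png",cv2.resize(im[95:270,90:260],None,fx=3.4,fy=3.4,interpolation=cv2.INTER_CUBIC))
cv2.imwrite("pics/cropnew.png",cv2.resize(im[95:270,320:410],None,fx=3.4,fy=3.4,interpolation=cv2.INTER_CUBIC))
im=cv2.imread("pics/scene0.png"); cv2.imwrite("pics/cropsc.png",cv2.resize(im[170:310,260:400],None,fx=4,fy=4,interpolation=cv2.INTER_CUBIC))
E
```

```text
[0.26875047 0.56374589 0.23810741]
top long_bolt [185.3 201.9] 0.75 [0.5225 0.2069 0.016 ]
top long_bolt [244.3 240.8] 0.71 [0.4416 0.0818 0.016 ]
top thick_bolt [177.6 171.4] 0.55 [0.5889 0.2262 0.016 ]
top flange_bolt [172.1 147.9] 0.77 [0.6415 0.2406 0.016 ]
top flange_bolt [115.4 160.5] 0.66 [0.6122 0.3606 0.016 ]
top long_nut [195.2 232.9] 0.73 [0.4572 0.1835 0.016 ]
top old_rack [181.5 194.5] 0.76 [0.542  0.2184 0.    ]
top new_rack [360.2 191.9] 0.94 [ 0.5503 -0.1654  0.    ]
top seat_a [178.7 173.1] 0.97 [0.5862 0.2245 0.012 ]
top seat_a [195.4 237.5] 0.97 [0.4482 0.1833 0.012 ]
top seat_a [197.5 232.4] 0.68 [0.4589 0.1794 0.012 ]
top seat_a [172.4 144.4] 0.6 [0.6508 0.2412 0.012 ]
top seat_a [186.9 205.9] 0.59 [0.5148 0.2038 0.012 ]
scene long_bolt [304.9 224.1] 0.68 [0.5172 0.1973 0.016 ]
scene thick_bolt [301.5 245.4] 0.64 [0.5799 0.2218 0.016 ]
scene thick_bolt [300.6 239.6] 0.39 [0.5657 0.2115 0.016 ]
scene flange_bolt [346.5 288.6] 0.74 [0.6321 0.3638 0.016 ]
scene flange_bolt [295.6 271.8] 0.63 [0.6529 0.2463 0.016 ]
scene long_nut [309.  209.5] 0.71 [0.4685 0.1831 0.016 ]
scene old_rack [299.7 239.3] 0.62 [0.5546 0.2042 0.    ]
scene new_rack [180.  177.3] 0.64 [ 0.5408 -0.1901  0.    ]
scene seat_a [310.6 204.1] 0.75 [0.4461 0.1765 0.012 ]
scene seat_a [301.2 248.8] 0.71 [0.5864 0.2248 0.012 ]
scene seat_a [297.3 268.8] 0.63 [0.6412 0.2445 0.012 ]
scene seat_a [305.7 228.4] 0.55 [0.5253 0.2042 0.012 ]
```

View pics/cropold.png

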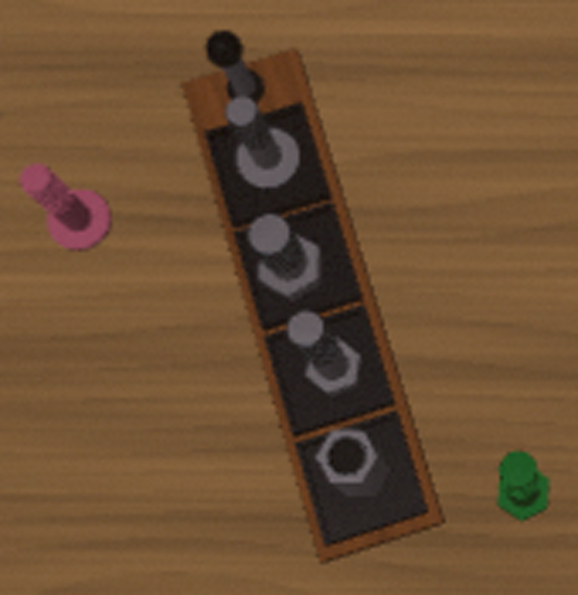

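View pics/cropsc.png

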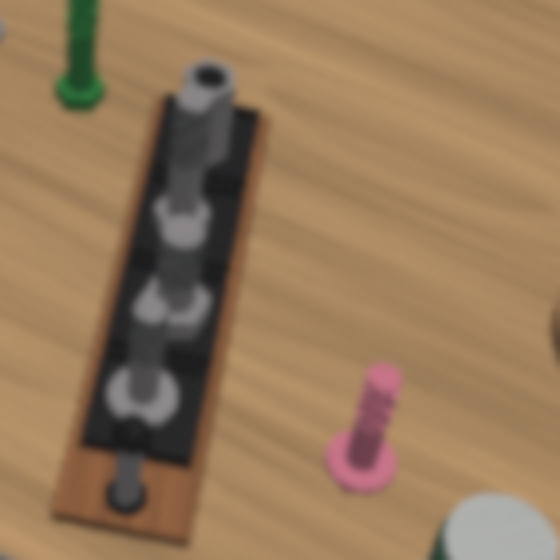

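View pics/cropnew.png

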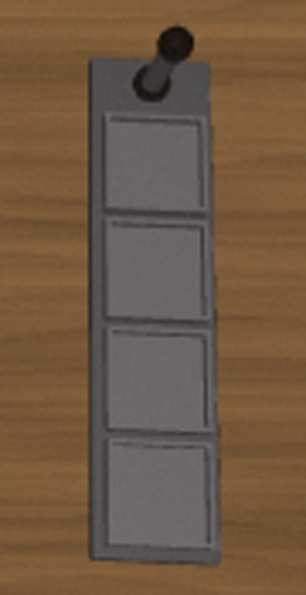

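Piece order counted from the wooden post is flange_bolt (168,146), thick_bolt (175,172), long_bolt (186,203), long_nut (193,232). I rejected the pink bolt at (112,158) and the green bolt at (243,238). I'll refine the positions from the shank tops and rack corners.

Run:
```python
from h import *
def p(c,off): return [(c[0]+.5)/3.4-.5+off[0],(c[1]+.5)/3.4-.5+off[1]]
O=(90,95);N=(320,95)
P={}
for n,c,z in(("flange",(241,110),.111),("thick",(268,235),.094),("long",(306,329),.129),("nut",(347,458),.081),("green",(518,466),.113)):
    P[n]=onz("top",p(c,O),z); print(n,np.round(P[n],4))
for n,c in(("flangehead",(268,157)),):
    print(n,np.round(onz("top",p(c,O),.031),4))
oc=[(183,85),(298,50),(443,520),(322,562)]
nc=[(90,60),(210,62),(219,563),(89,560)]
for nm,cs,off in(("old",oc,O),("new",nc,N)):
    X=np.array([onz("top",p(c,off),.012)[:2] for c in cs])
    print(nm,X.round(4).tolist(),[round(float(np.linalg.norm(X[i]-X[(i+1)%4])),4) for i in range(4)])
    r=(X[0]+X[1]-X[2]-X[3])/2; yaw=np.arctan2(r[1],r[0]); u=np.array([np.cos(yaw),np.sin(yaw)])
    # base extends -142..183
    c=X.mean(0)-u*0.0205
    print(nm,"yaw",yaw,"origin",c.round(4),"seats",[(c+u*s).round(4).tolist() for s in(.105,.035,-.035,-.105)])
# new seats floor corners
for k,q in enumerate([((106,118),(202,210)),((106,225),(207,320)),((106,332),(208,430)),((108,443),(211,548))]):
    print("newseat",k+1,onz("top",p(((q[0][0]+q[1][0])/2,(q[0][1]+q[1][1])/2),N),.024).round(4))
for b,off in(((224,48),O),((176,43),N)): print("ball",onz("top",p(b,off),.09).round(4))
```

```text
flange [0.6525 0.2463 0.111 ]
thick [0.5826 0.2304 0.094 ]
long [0.519  0.1996 0.129 ]
nut [0.4552 0.1814 0.081 ]
green [0.4469 0.0834 0.113 ]
flangehead [0.6523 0.2461 0.031 ]
old [[0.7077, 0.3077], [0.7326, 0.2344], [0.4277, 0.132], [0.4021, 0.2041]] [0.0774, 0.3217, 0.0766, 0.3227]
old yaw 0.32553655085516553 origin [0.5481 0.213 ] seats [[0.6476, 0.2466], [0.5813, 0.2242], [0.515, 0.2018], [0.4486, 0.1794]]
new [[0.7283, -0.1397], [0.7274, -0.2177], [0.4042, -0.2047], [0.4054, -0.1265]] [0.078, 0.3234, 0.0781, 0.3231]
new yaw -0.04066293043586166 origin [ 0.5459 -0.1713] seats [[0.6508, -0.1756], [0.5808, -0.1728], [0.5109, -0.1699], [0.441, -0.1671]]
newseat 1 [ 0.653 -0.175  0.024]
newseat 2 [ 0.5819 -0.1731  0.024 ]
newseat 3 [ 0.5132 -0.17    0.024 ]
newseat 4 [ 0.4432 -0.168   0.024 ]
ball [0.6999 0.2635 0.09  ]
ball [ 0.7062 -0.1753  0.09  ]
```

```bash
cat > plan.py <<'E'
from h import *
import math,json
def jawyaw(R): return math.atan2(R[1,1],R[0,1])
def plan(wps,vmax=45,wmax=.12,start=None):
    """wps: (x,y,z,yaw or None); prints rows in tool axes (tool down assumed; tilt corrected first)"""
    s=observe(); p=np.array(s["ee_pos"]); R=np.array(s["eef_rot"]); yaw=jawyaw(R)
    print("t",round(s["clock"],2),"p",p.round(4),"yaw",round(yaw,4),"tilt",R[:,0].round(4),"gap",round(s["finger_gap"],3),"F",np.round(s["contact_force"],1))
    out=[]
    for w in wps:
        t=np.array(w[:3]);ty=w[3] if w[3] is not None else yaw
        dy=(ty-yaw+math.pi/2)%math.pi-math.pi/2 if w[3] is not None else 0
        ty=yaw+dy
        n=max(math.ceil(np.linalg.norm(t-p)*1000/vmax),math.ceil(abs(dy)/wmax),1)
        for k in range(n):
            goal=p+(t-p)/(n-k); d=(goal-p)*1000
            y=np.array([math.cos(yaw),math.sin(yaw),0]); x=np.array([0,0,-1.]); z=np.cross(x,y)
            r=dict(x=round(float(d@x)),y=round(float(d@y)),z=round(float(d@z)))
            rx=round(-(ty-yaw)/(n-k),3)
            p=p+(r["x"]*x+r["y"]*y+r["z"]*z)/1000; yaw-=rx
            r={k_:v for k_,v in r.items() if v}
            if abs(rx)>.001:r["rx"]=rx
            out.append(r)
        out.append("|")
    i=0
    for r in out: print(json.dumps(r) if r!="|" else "---wp")
E
cat pics/x 2>/dev/null
python3 - <<'E'
from plan import *
plan([(.6525,.2463,.238,1.896)])
E
```

```text
t 0.95 p [0.2689 0.5642 0.2387] yaw 1.126 tilt [ 0.e+00  1.e-04 -1.e+00] gap 1.0 F [ 0.3 -0.4  0.4]
{"y": -10, "z": 40, "rx": -0.064}
{"y": -13, "z": 40, "rx": -0.064}
{"y": -15, "z": 39, "rx": -0.064}
{"y": -18, "z": 38, "rx": -0.064}
{"y": -20, "z": 36, "rx": -0.064}
{"y": -22, "z": 35, "rx": -0.064}
{"y": -24, "z": 33, "rx": -0.064}
{"y": -27, "z": 32, "rx": -0.064}
{"y": -29, "z": 30, "rx": -0.064}
{"y": -30, "z": 28, "rx": -0.065}
{"y": -32, "z": 26, "rx": -0.064}
{"x": 1, "y": -34, "z": 24, "rx": -0.065}
---wp
```

Emit:
step_arm(
  commands=[
    {"y": -10, "z": 40, "rx": -0.064},
    {"y": -13, "z": 40, "rx": -0.064},
    {"y": -15, "z": 39, "rx": -0.064},
    {"y": -18, "z": 38, "rx": -0.064},
    {"y": -20, "z": 36, "rx": -0.064},
    {"y": -22, "z": 35, "rx": -0.064},
    {"y": -24, "z": 33, "rx": -0.064},
    {"y": -27, "z": 32, "rx": -0.064},
  ],
)

```text
invalid input at $.commands[0]: expected keys x, y, z, rx, ry, rz, grip
```

Emit:
step_arm(
  commands=[
    {"y": -29, "z": 30, "rx": -0.064},
    {"y": -30, "z": 28, "rx": -0.065},
    {"y": -32, "z": 26, "rx": -0.064},
    {"y": -34, "z": 24, "rx": -0.065},
    {},
    {},
  ],
)

```text
invalid input at $.commands[0]: expected keys x, y, z, rx, ry, rz, grip
```

Run:
```python
from plan import *
im=read_camera("wrist"); cv2.imwrite("pics/w1.png",im)
m=camera_model("wrist")
for l,z in(("flange_bolt",.016),("thick_bolt",.016),("long_bolt",.016),("long_nut",.016)):
    for r in tip_of(l,"wrist"): print(l,np.round(r["pixel"],1),round(r["confidence"],2),onz("wrist",r["pixel"],z,m).round(4))
plan([(.6525,.2463,.100,1.896),(.6525,.2463,.061,1.896)])
```

```text
t 1.2 p [0.2689 0.5642 0.2387] yaw 1.126 tilt [ 0.e+00  1.e-04 -1.e+00] gap 1.001 F [0.  0.1 1.2]
{"x": 12, "y": -10, "z": 40, "rx": -0.064}
{"x": 12, "y": -13, "z": 40, "rx": -0.064}
{"x": 11, "y": -15, "z": 39, "rx": -0.064}
{"x": 12, "y": -18, "z": 38, "rx": -0.064}
{"x": 11, "y": -20, "z": 36, "rx": -0.064}
{"x": 12, "y": -22, "z": 35, "rx": -0.064}
{"x": 11, "y": -24, "z": 33, "rx": -0.064}
{"x": 12, "y": -27, "z": 32, "rx": -0.064}
{"x": 11, "y": -29, "z": 30, "rx": -0.065}
{"x": 12, "y": -30, "z": 28, "rx": -0.064}
{"x": 11, "y": -32, "z": 26, "rx": -0.065}
{"x": 12, "y": -34, "z": 24, "rx": -0.064}
---wp
{"x": 39}
---wp
```

View pics/w1.png

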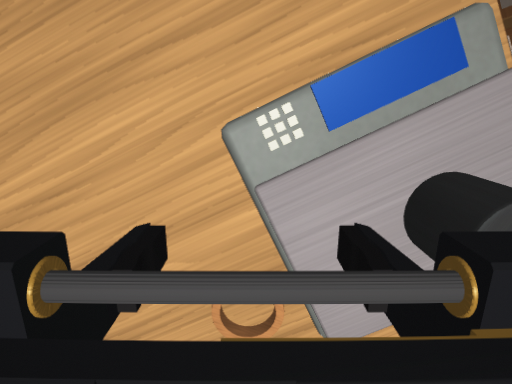

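The move was refused because every row needs all the keys, so the picture is unchanged. I'll send the full rows.

Run:
```python
s=open('plan.py').read()
s=s.replace('''            r={k_:v for k_,v in r.items() if v}
            if abs(rx)>.001:r["rx"]=rx
''','''            r.update(rx=rx if abs(rx)>.001 else 0,ry=0,rz=0,grip=GRIP)
''').replace('def jawyaw','GRIP=1\ndef jawyaw').replace('start=None):','start=None,grip=1):\n    global GRIP; GRIP=grip')
open('plan.py','w').write(s)
```

Emit:
step_arm(
  commands=[
    {"x": 0, "y": -10, "z": 40, "rx": -0.064, "ry": 0, "rz": 0, "grip": 1},
    {"x": 0, "y": -13, "z": 40, "rx": -0.064, "ry": 0, "rz": 0, "grip": 1},
    {"x": 0, "y": -15, "z": 39, "rx": -0.064, "ry": 0, "rz": 0, "grip": 1},
    {"x": 0, "y": -18, "z": 38, "rx": -0.064, "ry": 0, "rz": 0, "grip": 1},
    {"x": 0, "y": -20, "z": 36, "rx": -0.064, "ry": 0, "rz": 0, "grip": 1},
    {"x": 0, "y": -22, "z": 35, "rx": -0.064, "ry": 0, "rz": 0, "grip": 1},
    {"x": 0, "y": -24, "z": 33, "rx": -0.064, "ry": 0, "rz": 0, "grip": 1},
    {"x": 0, "y": -27, "z": 32, "rx": -0.064, "ry": 0, "rz": 0, "grip": 1},
  ],
)

```text
clock: 2.2
ee_pos: [0.5258, 0.3514, 0.2388]
eef_rot: [[0.0, -0.069, 0.998], [0.0, 0.998, 0.069], [-1.0, 0.0, 0.0]]
contact_force: [-0.2, 1.1, 0.4]
finger_gap: 1.002
```

Emit:
step_arm(
  commands=[
    {"x": 0, "y": -29, "z": 30, "rx": -0.064, "ry": 0, "rz": 0, "grip": 1},
    {"x": 0, "y": -30, "z": 28, "rx": -0.065, "ry": 0, "rz": 0, "grip": 1},
    {"x": 0, "y": -32, "z": 26, "rx": -0.064, "ry": 0, "rz": 0, "grip": 1},
    {"x": 0, "y": -34, "z": 24, "rx": -0.065, "ry": 0, "rz": 0, "grip": 1},
    {"x": 0, "y": 0, "z": 0, "rx": 0, "ry": 0, "rz": 0, "grip": 1},
  ],
)

```text
clock: 2.82
ee_pos: [0.6553, 0.2414, 0.238]
eef_rot: [[0.002, -0.313, 0.95], [-0.003, 0.95, 0.313], [-1.0, -0.003, 0.001]]
contact_force: [-0.4, -0.7, 0.6]
finger_gap: 0.998
```

Run:
```python
from plan import *
im=read_camera("wrist"); cv2.imwrite("pics/w2.png",im)
m=camera_model("wrist")
for l,z in(("flange_bolt",.016),("thick_bolt",.016),("long_bolt",.016),("long_nut",.016)):
    for r in tip_of(l,"wrist"): print(l,np.round(r["pixel"],1),round(r["confidence"],2),onz("wrist",r["pixel"],z,m).round(4))
plan([(.6525,.2463,.100,1.896),(.6525,.2463,.061,1.896)])
```

```text
flange_bolt [353.5 164.8] 0.81 [0.6138 0.3607 0.016 ]
flange_bolt [257.9 164.5] 0.72 [0.6501 0.251  0.016 ]
thick_bolt [260.6 101.9] 0.78 [0.5803 0.2306 0.016 ]
long_bolt [256.1  36.6] 0.55 [0.5163 0.2037 0.016 ]
long_nut [258.3  70.8] 0.27 [0.5492 0.2173 0.016 ]
t 3.08 p [0.6509 0.2481 0.2389] yaw 1.8985 tilt [-7.e-04  1.e-03 -1.e+00] gap 1.002 F [ 0.3 -0.8 -0.5]
{"x": 35, "y": -1, "z": 0, "rx": 0, "ry": 0, "rz": 0, "grip": 1}
{"x": 35, "y": 0, "z": 0, "rx": 0, "ry": 0, "rz": 0, "grip": 1}
{"x": 34, "y": -1, "z": 0, "rx": 0, "ry": 0, "rz": 0, "grip": 1}
{"x": 35, "y": 0, "z": 1, "rx": 0, "ry": 0, "rz": 0, "grip": 1}
---wp
{"x": 39, "y": 0, "z": 0, "rx": 0, "ry": 0, "rz": 0, "grip": 1}
---wp
```

View pics/w2.png

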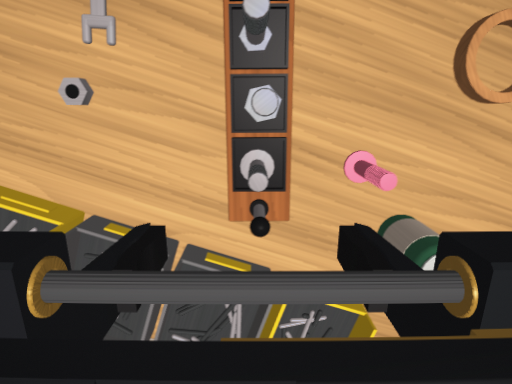

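Wrist image: flange_bolt head at (257,165), thick_bolt at (262,103), long_bolt at (256,37), and the pink look-alike at (360,167). These agree with the top camera to about 3–5 mm. I'll descend on the flange bolt.

Emit:
step_arm(
  commands=[
    {"x": 35, "y": -1, "z": 0, "rx": 0, "ry": 0, "rz": 0, "grip": 1},
    {"x": 35, "y": 0, "z": 0, "rx": 0, "ry": 0, "rz": 0, "grip": 1},
    {"x": 34, "y": 0, "z": 0, "rx": 0, "ry": 0, "rz": 0, "grip": 1},
    {"x": 25, "y": 0, "z": 0, "rx": 0, "ry": 0, "rz": 0, "grip": 1},
    {"x": 25, "y": 0, "z": 0, "rx": 0, "ry": 0, "rz": 0, "grip": 1},
    {"x": 24, "y": 0, "z": 0, "rx": 0, "ry": 0, "rz": 0, "grip": 1},
    {"x": 0, "y": 0, "z": 0, "rx": 0, "ry": 0, "rz": 0, "grip": 1},
  ],
)

```text
clock: 3.95
ee_pos: [0.6503, 0.2459, 0.0591]
eef_rot: [[-0.004, -0.321, 0.947], [-0.001, 0.947, 0.321], [-1.0, -0.0, -0.004]]
contact_force: [-0.7, 0.5, 0.7]
finger_gap: 0.994
```

Run:
```python
from plan import *
im=read_camera("wrist"); cv2.imwrite("pics/w3.png",im)
im=read_camera("top"); cv2.imwrite("pics/t3.png",im[80:280,80:280].repeat(3,0).repeat(3,1))
plan([(.6515,.2475,.061,1.896)])
```

```text
t 4.05 p [0.6524 0.2465 0.0616] yaw 1.8971 tilt [ 7.e-04  9.e-04 -1.e+00] gap 1.004 F [ 0.8  0.7 -0. ]
{"x": 1, "y": 1, "z": 0, "rx": 0, "ry": 0, "rz": 0, "grip": 1}
---wp
```

View pics/w3.png

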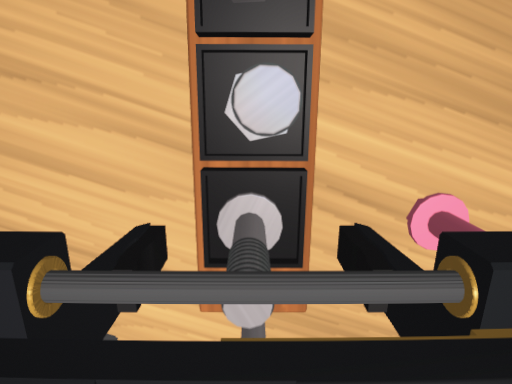

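The shank is centred between the fingers at about (250,260). Closing.

Emit:
step_arm(
  commands=[
    {"x": 0, "y": 1, "z": 0, "rx": 0, "ry": 0, "rz": 0, "grip": 0.5},
    {"x": 0, "y": 0, "z": 0, "rx": 0, "ry": 0, "rz": 0, "grip": 0},
    {"x": 0, "y": 0, "z": 0, "rx": 0, "ry": 0, "rz": 0, "grip": 0},
    {"x": 0, "y": 0, "z": 0, "rx": 0, "ry": 0, "rz": 0, "grip": 0},
    {"x": 0, "y": 0, "z": 0, "rx": 0, "ry": 0, "rz": 0, "grip": 0},
    {"x": 0, "y": 0, "z": 0, "rx": 0, "ry": 0, "rz": 0, "grip": 0},
  ],
  squeeze=30,
)

```text
clock: 4.8
ee_pos: [0.6521, 0.2463, 0.0607]
eef_rot: [[-0.0, -0.32, 0.948], [0.0, 0.948, 0.32], [-1.0, 0.0, -0.0]]
contact_force: [-0.7, -0.7, -0.5]
finger_gap: 0.344
```

Emit:
step_arm(
  commands=[
    {"x": -4, "y": 0, "z": 0, "rx": 0, "ry": 0, "rz": 0, "grip": 0},
    {"x": -15, "y": 0, "z": 0, "rx": 0, "ry": 0, "rz": 0, "grip": 0},
    {"x": -25, "y": 0, "z": 0, "rx": 0, "ry": 0, "rz": 0, "grip": 0},
    {"x": -35, "y": 0, "z": 0, "rx": 0, "ry": 0, "rz": 0, "grip": 0},
    {"x": -35, "y": 0, "z": 0, "rx": 0, "ry": 0, "rz": 0, "grip": 0},
    {"x": -25, "y": 0, "z": 0, "rx": 0, "ry": 0, "rz": 0, "grip": 0},
    {"x": 0, "y": 0, "z": 0, "rx": 0, "ry": 0, "rz": 0, "grip": 0},
  ],
)

```text
clock: 5.68
ee_pos: [0.6533, 0.2471, 0.2027]
eef_rot: [[0.005, -0.319, 0.948], [0.003, 0.948, 0.319], [-1.0, 0.001, 0.005]]
contact_force: [-0.2, 0.3, -2.1]
finger_gap: 0.188
```

Run:
```python
from plan import *
im=read_camera("wrist"); cv2.imwrite("pics/w4.png",im)
im=read_camera("scene"); cv2.imwrite("pics/s4.png",im)
plan([(.4435,-.1675,.200,1.53),(.4435,-.1675,.066,1.53)],grip=0)
```

```text
t 5.78 p [0.6516 0.2459 0.1993] yaw 1.8962 tilt [-8.e-04 -6.e-04 -1.e+00] gap 0.199 F [ 0.4  0.3 -2.9]
{"x": 0, "y": -30, "z": -30, "rx": 0.033, "ry": 0, "rz": 0, "grip": 0}
{"x": 0, "y": -30, "z": -29, "rx": 0.033, "ry": 0, "rz": 0, "grip": 0}
{"x": 0, "y": -31, "z": -28, "rx": 0.033, "ry": 0, "rz": 0, "grip": 0}
{"x": 0, "y": -32, "z": -27, "rx": 0.033, "ry": 0, "rz": 0, "grip": 0}
{"x": 0, "y": -33, "z": -26, "rx": 0.033, "ry": 0, "rz": 0, "grip": 0}
{"x": 0, "y": -34, "z": -25, "rx": 0.034, "ry": 0, "rz": 0, "grip": 0}
{"x": 0, "y": -35, "z": -23, "rx": 0.033, "ry": 0, "rz": 0, "grip": 0}
{"x": 0, "y": -36, "z": -22, "rx": 0.034, "ry": 0, "rz": 0, "grip": 0}
{"x": 0, "y": -37, "z": -21, "rx": 0.033, "ry": 0, "rz": 0, "grip": 0}
{"x": 0, "y": -37, "z": -20, "rx": 0.034, "ry": 0, "rz": 0, "grip": 0}
{"x": -1, "y": -38, "z": -18, "rx": 0.033, "ry": 0, "rz": 0, "grip": 0}
---wp
{"x": 45, "y": 0, "z": 0, "rx": 0, "ry": 0, "rz": 0, "grip": 0}
{"x": 45, "y": 0, "z": 0, "rx": 0, "ry": 0, "rz": 0, "grip": 0}
{"x": 44, "y": 0, "z": 0, "rx": 0, "ry": 0, "rz": 0, "grip": 0}
---wp
```

View pics/s4.png

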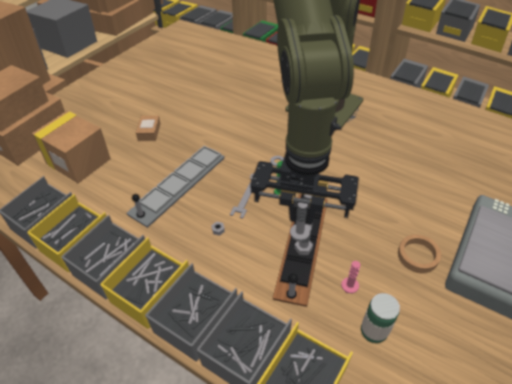

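View pics/w4.png

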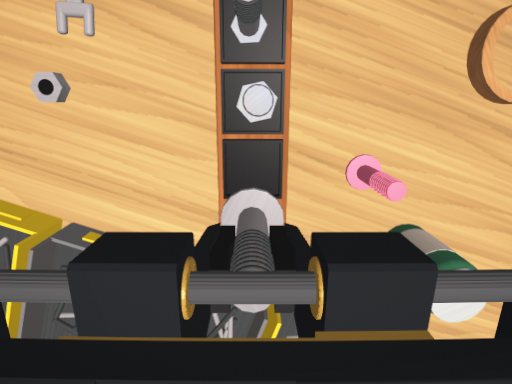

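Held (gap 17.5 mm), but the fingers were still closing when the lift began, so I'll measure the slip from the flange in the two wrist images.

Run:
```python
from plan import *
s=observe(); m=camera_model("wrist"); p=s["ee_pos"]
a=np.linspace(0,2*np.pi,60)
for off in(0,.005,.01,.015,.02):
    # flange top centre: TCP - (.061-.031) nominal ; off= slip down
    c=p+np.array([0,0,-(.061-.031)-off])
    q=proj("wrist",c+.02*np.c_[np.cos(a),np.sin(a),0*a],m)
    print(off,"toprow",q[:,1].min().round(1),"left",q[:,0].min().round(1),"right",q[:,0].max().round(1))
for n in("w3","w4"):
    im=cv2.imread(f"pics/{n}.png"); cv2.imwrite(f"pics/{n}c.png",cv2.resize(im[170:330,180:330],None,fx=3.5,fy=3.5,interpolation=cv2.INTER_CUBIC))
```

```text
0 toprow 188.4 left 218.9 right 285.3
0.005 toprow 186.3 left 219.8 right 284.4
0.01 toprow 184.4 left 220.6 right 283.6
0.015 toprow 182.6 left 221.3 right 282.9
0.02 toprow 180.8 left 222.0 right 282.1
```

View pics/w4c.png

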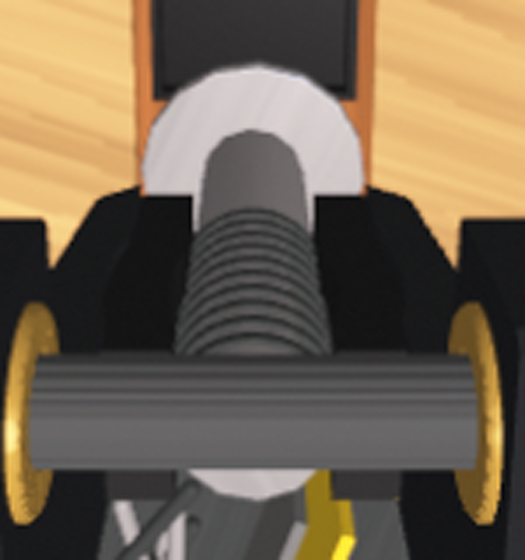

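View pics/w3c.png

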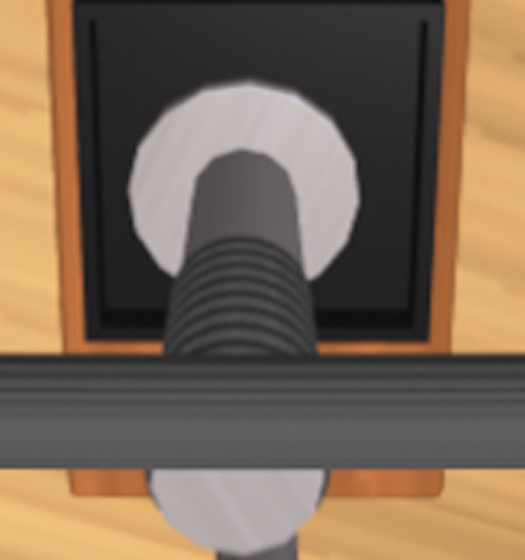

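Flange width fell from 65.7 to 63 px, so the bolt slipped about 8 mm in the grasp: the underside is about 53 mm below the TCP and about 3 mm towards the post. I'll account for that and wait longer on the next closings. Moving to grey seat 4.

Emit:
step_arm(
  commands=[
    {"x": 0, "y": -20, "z": -20, "rx": 0.033, "ry": 0, "rz": 0, "grip": 0},
    {"x": 0, "y": -30, "z": -29, "rx": 0.033, "ry": 0, "rz": 0, "grip": 0},
    {"x": 0, "y": -31, "z": -28, "rx": 0.033, "ry": 0, "rz": 0, "grip": 0},
    {"x": 0, "y": -32, "z": -27, "rx": 0.033, "ry": 0, "rz": 0, "grip": 0},
    {"x": 0, "y": -33, "z": -26, "rx": 0.033, "ry": 0, "rz": 0, "grip": 0},
    {"x": 0, "y": -34, "z": -25, "rx": 0.034, "ry": 0, "rz": 0, "grip": 0},
    {"x": 0, "y": -35, "z": -23, "rx": 0.033, "ry": 0, "rz": 0, "grip": 0},
    {"x": 0, "y": -36, "z": -22, "rx": 0.034, "ry": 0, "rz": 0, "grip": 0},
  ],
)

```text
clock: 6.78
ee_pos: [0.5051, -0.0423, 0.1985]
eef_rot: [[-0.003, -0.058, 0.998], [0.0, 0.998, 0.058], [-1.0, 0.0, -0.003]]
contact_force: [0.6, -0.5, -2.2]
finger_gap: 0.2
```

Emit:
step_arm(
  commands=[
    {"x": 0, "y": -37, "z": -22, "rx": 0.033, "ry": 0, "rz": 0, "grip": 0},
    {"x": 0, "y": -35, "z": -22, "rx": 0.034, "ry": 0, "rz": 0, "grip": 0},
    {"x": 0, "y": -32, "z": -20, "rx": 0.033, "ry": 0, "rz": 0, "grip": 0},
    {"x": 0, "y": -14, "z": -8, "rx": 0, "ry": 0, "rz": 0, "grip": 0},
    {"x": 0, "y": 0, "z": 0, "rx": 0, "ry": 0, "rz": 0, "grip": 0},
    {"x": 0, "y": 0, "z": 0, "rx": 0, "ry": 0, "rz": 0, "grip": 0},
  ],
)

```text
clock: 7.52
ee_pos: [0.4384, -0.1586, 0.1997]
eef_rot: [[0.001, 0.038, 0.999], [0.001, 0.999, -0.038], [-1.0, 0.001, 0.001]]
contact_force: [0.5, 0.1, -1.4]
finger_gap: 0.194
```

Run:
```python
from plan import *
im=read_camera("wrist"); cv2.imwrite("pics/w5.png",im)
plan([(.442,-.1675,.200,1.53),(.442,-.1675,.071,1.53)],grip=0)
```

```text
t 7.58 p [ 0.4384 -0.1586  0.1997] yaw 1.533 tilt [ 0.0012  0.0013 -1.    ] gap 0.197 F [ 0.3 -0.3 -2.4]
{"x": 0, "y": -9, "z": 4, "rx": 0.003, "ry": 0, "rz": 0, "grip": 0}
---wp
{"x": 43, "y": 0, "z": 0, "rx": 0, "ry": 0, "rz": 0, "grip": 0}
{"x": 43, "y": 0, "z": 0, "rx": 0, "ry": 0, "rz": 0, "grip": 0}
{"x": 43, "y": 0, "z": 0, "rx": 0, "ry": 0, "rz": 0, "grip": 0}
---wp
```

View pics/w5.png

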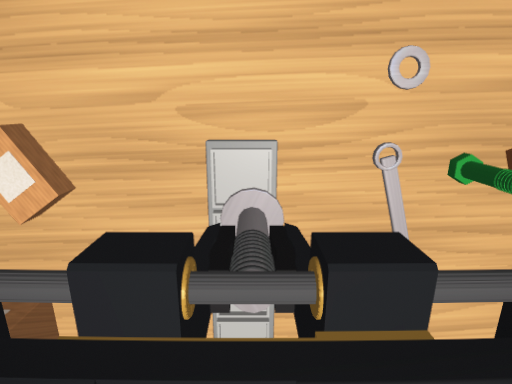

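Bolt upright in the grip; grey seat 4 visible around (243,175). Lowering.

Emit:
step_arm(
  commands=[
    {"x": 0, "y": -9, "z": 4, "rx": 0, "ry": 0, "rz": 0, "grip": 0},
    {"x": 40, "y": 0, "z": 0, "rx": 0, "ry": 0, "rz": 0, "grip": 0},
    {"x": 40, "y": 0, "z": 0, "rx": 0, "ry": 0, "rz": 0, "grip": 0},
    {"x": 20, "y": 0, "z": 0, "rx": 0, "ry": 0, "rz": 0, "grip": 0},
    {"x": 15, "y": 0, "z": 0, "rx": 0, "ry": 0, "rz": 0, "grip": 0},
    {"x": 5, "y": 0, "z": 0, "rx": 0, "ry": 0, "rz": 0, "grip": 0},
    {"x": 0, "y": 0, "z": 0, "rx": 0, "ry": 0, "rz": 0, "grip": 0},
    {"x": 0, "y": 0, "z": 0, "rx": 0, "ry": 0, "rz": 0, "grip": 0},
  ],
)

```text
clock: 8.57
ee_pos: [0.4413, -0.1696, 0.0802]
eef_rot: [[0.001, 0.041, 0.999], [-0.0, 0.999, -0.041], [-1.0, -0.0, 0.001]]
contact_force: [-0.8, 0.1, -2.4]
finger_gap: 0.194
```

Run:
```python
from plan import *
im=read_camera("wrist"); cv2.imwrite("pics/w6.png",im)
im=read_camera("scene"); cv2.imwrite("pics/s6.png",cv2.resize(im[120:260,100:300],None,fx=3.5,fy=3.5,interpolation=cv2.INTER_CUBIC))
plan([],grip=0)
```

```text
t 8.68 p [ 0.4412 -0.1696  0.0803] yaw 1.5299 tilt [ 1.3e-03 -2.0e-04 -1.0e+00] gap 0.198 F [-0.1  1.2 -1.5]
```

View pics/w6.png

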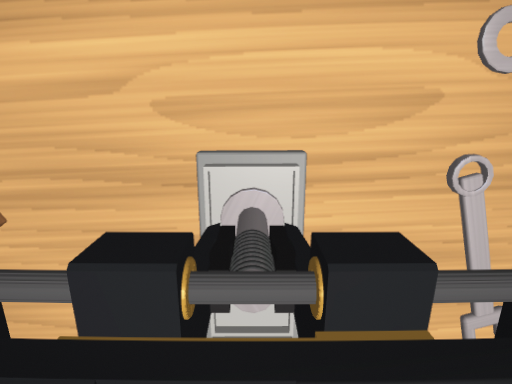

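View pics/s6.png

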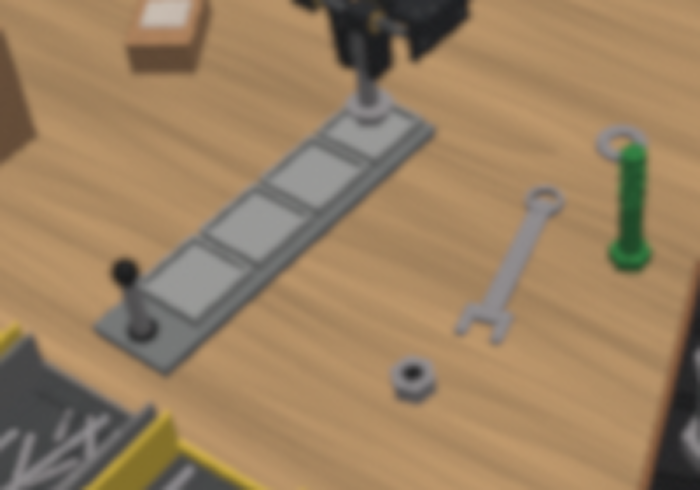

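Centred above seat 4. I'll lower slowly and watch the force.

Emit:
step_arm(
  commands=[
    {"x": 4, "y": 0, "z": 0, "rx": 0, "ry": 0, "rz": 0, "grip": 0},
    {"x": 3, "y": 0, "z": 0, "rx": 0, "ry": 0, "rz": 0, "grip": 0},
    {"x": 2, "y": 0, "z": 0, "rx": 0, "ry": 0, "rz": 0, "grip": 0},
    {"x": 0, "y": 0, "z": 0, "rx": 0, "ry": 0, "rz": 0, "grip": 0},
  ],
)

```text
clock: 9.18
ee_pos: [0.4406, -0.1694, 0.0705]
eef_rot: [[-0.0, 0.041, 0.999], [0.0, 0.999, -0.041], [-1.0, 0.0, -0.0]]
contact_force: [-0.4, -0.0, -1.2]
finger_gap: 0.193
```

Emit:
step_arm(
  commands=[
    {"x": 1, "y": 0, "z": 0, "rx": 0, "ry": 0, "rz": 0, "grip": 0},
    {"x": 1, "y": 0, "z": 0, "rx": 0, "ry": 0, "rz": 0, "grip": 0},
    {"x": 0, "y": 0, "z": 0, "rx": 0, "ry": 0, "rz": 0, "grip": 0},
  ],
)

```text
clock: 9.55
ee_pos: [0.4407, -0.1694, 0.0686]
eef_rot: [[-0.0, 0.041, 0.999], [0.0, 0.999, -0.041], [-1.0, 0.0, -0.0]]
contact_force: [0.3, 0.7, -2.3]
finger_gap: 0.195
```

Emit:
step_arm(
  commands=[
    {"x": 1, "y": 0, "z": 0, "rx": 0, "ry": 0, "rz": 0, "grip": 0},
    {"x": 1, "y": 0, "z": 0, "rx": 0, "ry": 0, "rz": 0, "grip": 0},
    {"x": 0, "y": 0, "z": 0, "rx": 0, "ry": 0, "rz": 0, "grip": 0},
  ],
)

```text
clock: 9.93
ee_pos: [0.4407, -0.1694, 0.0666]
eef_rot: [[-0.0, 0.041, 0.999], [0.0, 0.999, -0.041], [-1.0, 0.0, -0.0]]
contact_force: [-0.2, 0.1, -1.9]
finger_gap: 0.193
```

Emit:
step_arm(
  commands=[
    {"x": 1, "y": 0, "z": 0, "rx": 0, "ry": 0, "rz": 0, "grip": 0},
    {"x": 0, "y": 0, "z": 0, "rx": 0, "ry": 0, "rz": 0, "grip": 0},
  ],
)

```text
clock: 10.18
ee_pos: [0.4408, -0.1695, 0.0659]
eef_rot: [[0.0, 0.041, 0.999], [-0.0, 0.999, -0.041], [-1.0, -0.0, 0.0]]
contact_force: [-0.5, -0.6, 1.7]
finger_gap: 0.191
```

Contact: the vertical force went from −2 to +1.7 N at TCP z ≈ 0.066. Releasing.

Emit:
step_arm(
  commands=[
    {"x": 0, "y": 0, "z": 0, "rx": 0, "ry": 0, "rz": 0, "grip": 0.3},
    {"x": 0, "y": 0, "z": 0, "rx": 0, "ry": 0, "rz": 0, "grip": 0.5},
    {"x": 0, "y": 0, "z": 0, "rx": 0, "ry": 0, "rz": 0, "grip": 0.8},
    {"x": 0, "y": 0, "z": 0, "rx": 0, "ry": 0, "rz": 0, "grip": 1},
    {"x": 0, "y": 0, "z": 0, "rx": 0, "ry": 0, "rz": 0, "grip": 1},
    {"x": -20, "y": 0, "z": 0, "rx": 0, "ry": 0, "rz": 0, "grip": 1},
    {"x": -40, "y": 0, "z": 0, "rx": 0, "ry": 0, "rz": 0, "grip": 1},
    {"x": -45, "y": 0, "z": 0, "rx": 0, "ry": 0, "rz": 0, "grip": 1},
  ],
)

```text
clock: 11.18
ee_pos: [0.4402, -0.1693, 0.1715]
eef_rot: [[-0.002, 0.041, 0.999], [0.0, 0.999, -0.041], [-1.0, 0.0, -0.002]]
contact_force: [1.2, -0.5, -0.1]
finger_gap: 1.002
```

Run:
```python
from plan import *
im=read_camera("scene"); cv2.imwrite("pics/s7.png",cv2.resize(im[120:260,100:340],None,fx=3.3,fy=3.3,interpolation=cv2.INTER_CUBIC))
plan([(.5815,.2305,.200,1.896),(.5815,.2305,.046,1.896)])
```

```text
t 11.22 p [ 0.4427 -0.1699  0.1762] yaw 1.5299 tilt [ 0.0065 -0.0021 -1.    ] gap 1.003 F [ 0.  -1.3  3.4]
{"x": -2, "y": 41, "z": 12, "rx": -0.037, "ry": 0, "rz": 0, "grip": 1}
{"x": -2, "y": 40, "z": 14, "rx": -0.037, "ry": 0, "rz": 0, "grip": 1}
{"x": -2, "y": 40, "z": 15, "rx": -0.037, "ry": 0, "rz": 0, "grip": 1}
{"x": -3, "y": 39, "z": 17, "rx": -0.036, "ry": 0, "rz": 0, "grip": 1}
{"x": -2, "y": 38, "z": 18, "rx": -0.037, "ry": 0, "rz": 0, "grip": 1}
{"x": -3, "y": 38, "z": 19, "rx": -0.036, "ry": 0, "rz": 0, "grip": 1}
{"x": -2, "y": 37, "z": 21, "rx": -0.037, "ry": 0, "rz": 0, "grip": 1}
{"x": -3, "y": 36, "z": 22, "rx": -0.036, "ry": 0, "rz": 0, "grip": 1}
{"x": -2, "y": 35, "z": 23, "rx": -0.037, "ry": 0, "rz": 0, "grip": 1}
{"x": -3, "y": 34, "z": 25, "rx": -0.036, "ry": 0, "rz": 0, "grip": 1}
---wp
{"x": 39, "y": 0, "z": 0, "rx": 0, "ry": 0, "rz": 0, "grip": 1}
{"x": 38, "y": 0, "z": 0, "rx": 0, "ry": 0, "rz": 0, "grip": 1}
{"x": 39, "y": 0, "z": 0, "rx": 0, "ry": 0, "rz": 0, "grip": 1}
{"x": 38, "y": 0, "z": 0, "rx": 0, "ry": 0, "rz": 0, "grip": 1}
---wp
```

View pics/s7.png

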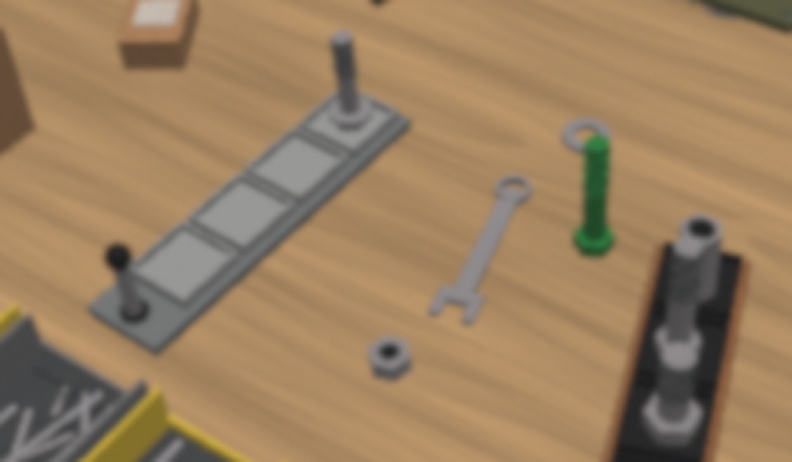

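Flange bolt stands upright in grey seat 4. Next is the thick bolt.

Emit:
step_arm(
  commands=[
    {"x": -2, "y": 20, "z": 6, "rx": -0.037, "ry": 0, "rz": 0, "grip": 1},
    {"x": -2, "y": 40, "z": 14, "rx": -0.037, "ry": 0, "rz": 0, "grip": 1},
    {"x": -2, "y": 40, "z": 15, "rx": -0.037, "ry": 0, "rz": 0, "grip": 1},
    {"x": -3, "y": 39, "z": 17, "rx": -0.036, "ry": 0, "rz": 0, "grip": 1},
    {"x": -2, "y": 38, "z": 18, "rx": -0.037, "ry": 0, "rz": 0, "grip": 1},
    {"x": -3, "y": 38, "z": 19, "rx": -0.036, "ry": 0, "rz": 0, "grip": 1},
    {"x": -2, "y": 37, "z": 21, "rx": -0.037, "ry": 0, "rz": 0, "grip": 1},
    {"x": -3, "y": 36, "z": 22, "rx": -0.036, "ry": 0, "rz": 0, "grip": 1},
  ],
)

```text
clock: 12.22
ee_pos: [0.5448, 0.132, 0.1895]
eef_rot: [[-0.0, -0.251, 0.968], [-0.0, 0.968, 0.251], [-1.0, -0.0, -0.0]]
contact_force: [0.2, -0.6, -0.2]
finger_gap: 1.002
```

Emit:
step_arm(
  commands=[
    {"x": -2, "y": 35, "z": 23, "rx": -0.037, "ry": 0, "rz": 0, "grip": 1},
    {"x": -3, "y": 34, "z": 25, "rx": -0.036, "ry": 0, "rz": 0, "grip": 1},
    {"x": 0, "y": 20, "z": 13, "rx": 0, "ry": 0, "rz": 0, "grip": 1},
    {"x": 0, "y": 0, "z": 0, "rx": 0, "ry": 0, "rz": 0, "grip": 1},
    {"x": 0, "y": 0, "z": 0, "rx": 0, "ry": 0, "rz": 0, "grip": 1},
  ],
)

```text
clock: 12.85
ee_pos: [0.5781, 0.2313, 0.1942]
eef_rot: [[-0.001, -0.318, 0.948], [-0.002, 0.948, 0.318], [-1.0, -0.002, -0.002]]
contact_force: [-0.2, 0.3, -0.2]
finger_gap: 0.995
```

Run:
```python
from plan import *
im=read_camera("wrist"); cv2.imwrite("pics/w8.png",im)
m=camera_model("wrist")
for l,z in(("thick_bolt",.016),("long_bolt",.016),("long_nut",.016)):
    for r in tip_of(l,"wrist"): print(l,np.round(r["pixel"],1),round(r["confidence"],2),onz("wrist",r["pixel"],z,m).round(4))
plan([(.583,.231,.200,1.896),(.583,.231,.048,1.896)])
```

```text
thick_bolt [249.  176.5] 0.58 [0.5835 0.2292 0.016 ]
long_bolt [239.5 107.1] 0.77 [0.5183 0.1974 0.016 ]
long_nut [242.4  38.9] 0.73 [0.4566 0.1803 0.016 ]
t 13.05 p [0.5785 0.2317 0.1947] yaw 1.8943 tilt [-1.e-04 -1.e-03 -1.e+00] gap 0.999 F [-0.2 -0.6 -0. ]
{"x": -5, "y": -2, "z": 4, "rx": -0.002, "ry": 0, "rz": 0, "grip": 1}
---wp
{"x": 38, "y": 0, "z": 0, "rx": 0, "ry": 0, "rz": 0, "grip": 1}
{"x": 38, "y": 0, "z": 0, "rx": 0, "ry": 0, "rz": 0, "grip": 1}
{"x": 38, "y": 0, "z": 0, "rx": 0, "ry": 0, "rz": 0, "grip": 1}
{"x": 38, "y": 0, "z": 0, "rx": 0, "ry": 0, "rz": 0, "grip": 1}
---wp
```

View pics/w8.png

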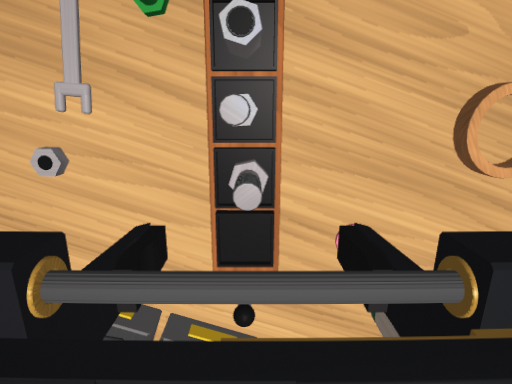

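Wrist image: thick bolt head at (247,178), long bolt at (239,108), nut at (241,20). This agrees with the top view. Descending.

Emit:
step_arm(
  commands=[
    {"x": 25, "y": -2, "z": 4, "rx": 0, "ry": 0, "rz": 0, "grip": 1},
    {"x": 35, "y": 0, "z": 0, "rx": 0, "ry": 0, "rz": 0, "grip": 1},
    {"x": 35, "y": 0, "z": 0, "rx": 0, "ry": 0, "rz": 0, "grip": 1},
    {"x": 27, "y": 0, "z": 0, "rx": 0, "ry": 0, "rz": 0, "grip": 1},
    {"x": 25, "y": 0, "z": 0, "rx": 0, "ry": 0, "rz": 0, "grip": 1},
    {"x": 0, "y": 0, "z": 0, "rx": 0, "ry": 0, "rz": 0, "grip": 1},
    {"x": 0, "y": 0, "z": 0, "rx": 0, "ry": 0, "rz": 0, "grip": 1},
  ],
)

```text
clock: 13.92
ee_pos: [0.5834, 0.2327, 0.0487]
eef_rot: [[0.001, -0.319, 0.948], [0.001, 0.948, 0.319], [-1.0, 0.0, 0.001]]
contact_force: [0.3, 0.1, -0.2]
finger_gap: 0.999
```

Run:
```python
from plan import *
im=read_camera("wrist"); cv2.imwrite("pics/w9.png",im)
plan([(.583,.231,.048,1.896)])
```

```text
t 13.97 p [0.5836 0.233  0.049 ] yaw 1.8956 tilt [ 0.0018  0.0011 -1.    ] gap 1.004 F [0.5 0.1 0.6]
{"x": 1, "y": -2, "z": -1, "rx": 0, "ry": 0, "rz": 0, "grip": 1}
---wp
```

View pics/w9.png

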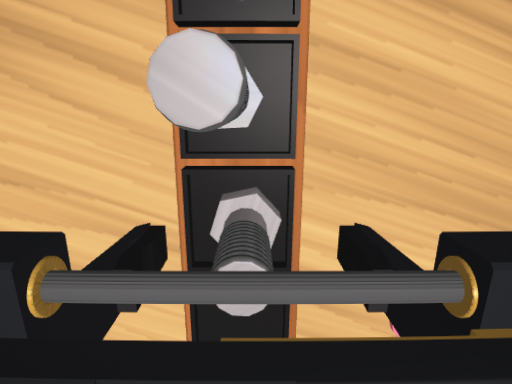

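The shank is at column 245, about 3 mm left of centre. I'll correct that and close with a longer wait.

Emit:
step_arm(
  commands=[
    {"x": 0, "y": -3, "z": 0, "rx": 0, "ry": 0, "rz": 0, "grip": 1},
    {"x": 0, "y": 0, "z": 0, "rx": 0, "ry": 0, "rz": 0, "grip": 0},
    {"x": 0, "y": 0, "z": 0, "rx": 0, "ry": 0, "rz": 0, "grip": 0},
    {"x": 0, "y": 0, "z": 0, "rx": 0, "ry": 0, "rz": 0, "grip": 0},
    {"x": 0, "y": 0, "z": 0, "rx": 0, "ry": 0, "rz": 0, "grip": 0},
    {"x": 0, "y": 0, "z": 0, "rx": 0, "ry": 0, "rz": 0, "grip": 0},
    {"x": 0, "y": 0, "z": 0, "rx": 0, "ry": 0, "rz": 0, "grip": 0},
    {"x": 0, "y": 0, "z": 0, "rx": 0, "ry": 0, "rz": 0, "grip": 0},
  ],
  squeeze=40,
)

```text
clock: 14.98
ee_pos: [0.5839, 0.2294, 0.0476]
eef_rot: [[0.0, -0.319, 0.948], [-0.001, 0.948, 0.319], [-1.0, -0.001, -0.0]]
contact_force: [0.4, -1.2, 0.6]
finger_gap: 0.263
```

Emit:
step_arm(
  commands=[
    {"x": 0, "y": 0, "z": 0, "rx": 0, "ry": 0, "rz": 0, "grip": 0},
    {"x": 0, "y": 0, "z": 0, "rx": 0, "ry": 0, "rz": 0, "grip": 0},
  ],
)

```text
clock: 15.22
ee_pos: [0.5839, 0.2294, 0.0476]
eef_rot: [[0.0, -0.319, 0.948], [-0.001, 0.948, 0.319], [-1.0, -0.001, -0.0]]
contact_force: [0.8, -1.9, -0.2]
finger_gap: 0.261
```

Gripped at 23 mm. Lifting.

Emit:
step_arm(
  commands=[
    {"x": -5, "y": 0, "z": 0, "rx": 0, "ry": 0, "rz": 0, "grip": 0},
    {"x": -20, "y": 0, "z": 0, "rx": 0, "ry": 0, "rz": 0, "grip": 0},
    {"x": -35, "y": 0, "z": 0, "rx": 0, "ry": 0, "rz": 0, "grip": 0},
    {"x": -40, "y": 0, "z": 0, "rx": 0, "ry": 0, "rz": 0, "grip": 0},
    {"x": -30, "y": 0, "z": 0, "rx": 0, "ry": 0, "rz": 0, "grip": 0},
    {"x": -10, "y": 0, "z": 0, "rx": 0, "ry": 0, "rz": 0, "grip": 0},
    {"x": 0, "y": 0, "z": 0, "rx": 0, "ry": 0, "rz": 0, "grip": 0},
  ],
)

```text
clock: 16.1
ee_pos: [0.5838, 0.2299, 0.1883]
eef_rot: [[0.001, -0.32, 0.948], [0.0, 0.948, 0.32], [-1.0, 0.0, 0.001]]
contact_force: [0.2, -0.3, -3.3]
finger_gap: 0.261
```

Run:
```python
from plan import *
im=read_camera("wrist"); cv2.imwrite("pics/w10.png",im)
plan([(.512,-.170,.190,1.53),(.512,-.170,.055,1.53)],grip=0)
```

```text
t 16.15 p [0.5833 0.2295 0.1872] yaw 1.8961 tilt [-9.e-04 -6.e-04 -1.e+00] gap 0.262 F [-0.7  0.1 -3. ]
{"x": 0, "y": -36, "z": -20, "rx": 0.037, "ry": 0, "rz": 0, "grip": 0}
{"x": 0, "y": -36, "z": -18, "rx": 0.037, "ry": 0, "rz": 0, "grip": 0}
{"x": 0, "y": -37, "z": -17, "rx": 0.037, "ry": 0, "rz": 0, "grip": 0}
{"x": 0, "y": -37, "z": -15, "rx": 0.036, "ry": 0, "rz": 0, "grip": 0}
{"x": 0, "y": -38, "z": -14, "rx": 0.037, "ry": 0, "rz": 0, "grip": 0}
{"x": -1, "y": -39, "z": -13, "rx": 0.036, "ry": 0, "rz": 0, "grip": 0}
{"x": 0, "y": -39, "z": -11, "rx": 0.037, "ry": 0, "rz": 0, "grip": 0}
{"x": -1, "y": -39, "z": -10, "rx": 0.036, "ry": 0, "rz": 0, "grip": 0}
{"x": 0, "y": -40, "z": -8, "rx": 0.037, "ry": 0, "rz": 0, "grip": 0}
{"x": -1, "y": -40, "z": -7, "rx": 0.036, "ry": 0, "rz": 0, "grip": 0}
---wp
{"x": 34, "y": 0, "z": 0, "rx": 0, "ry": 0, "rz": 0, "grip": 0}
{"x": 34, "y": 0, "z": 0, "rx": 0, "ry": 0, "rz": 0, "grip": 0}
{"x": 34, "y": 0, "z": 0, "rx": 0, "ry": 0, "rz": 0, "grip": 0}
{"x": 33, "y": 0, "z": 0, "rx": 0, "ry": 0, "rz": 0, "grip": 0}
---wp
```

View pics/w10.png

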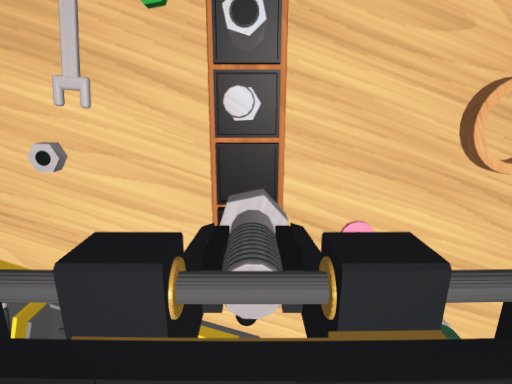

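Held firmly. Moving to grey seat 3.

Emit:
step_arm(
  commands=[
    {"x": 0, "y": -20, "z": -10, "rx": 0.037, "ry": 0, "rz": 0, "grip": 0},
    {"x": 0, "y": -36, "z": -18, "rx": 0.037, "ry": 0, "rz": 0, "grip": 0},
    {"x": 0, "y": -37, "z": -17, "rx": 0.037, "ry": 0, "rz": 0, "grip": 0},
    {"x": 0, "y": -37, "z": -15, "rx": 0.036, "ry": 0, "rz": 0, "grip": 0},
    {"x": 0, "y": -38, "z": -14, "rx": 0.037, "ry": 0, "rz": 0, "grip": 0},
    {"x": 0, "y": -39, "z": -13, "rx": 0.036, "ry": 0, "rz": 0, "grip": 0},
    {"x": 0, "y": -39, "z": -11, "rx": 0.037, "ry": 0, "rz": 0, "grip": 0},
    {"x": 0, "y": -39, "z": -10, "rx": 0.036, "ry": 0, "rz": 0, "grip": 0},
  ],
)

```text
clock: 17.15
ee_pos: [0.5291, -0.0743, 0.1867]
eef_rot: [[-0.003, -0.028, 1.0], [-0.001, 1.0, 0.028], [-1.0, -0.001, -0.003]]
contact_force: [0.3, -0.2, -3.1]
finger_gap: 0.26
```

Emit:
step_arm(
  commands=[
    {"x": 0, "y": -40, "z": -9, "rx": 0.037, "ry": 0, "rz": 0, "grip": 0},
    {"x": 0, "y": -38, "z": -9, "rx": 0.036, "ry": 0, "rz": 0, "grip": 0},
    {"x": 0, "y": -20, "z": -7, "rx": 0, "ry": 0, "rz": 0, "grip": 0},
    {"x": 0, "y": 0, "z": 0, "rx": 0, "ry": 0, "rz": 0, "grip": 0},
    {"x": 0, "y": 0, "z": 0, "rx": 0, "ry": 0, "rz": 0, "grip": 0},
  ],
)

```text
clock: 17.77
ee_pos: [0.5061, -0.1682, 0.1874]
eef_rot: [[-0.0, 0.04, 0.999], [0.001, 0.999, -0.04], [-1.0, 0.001, -0.0]]
contact_force: [0.9, 0.9, -3.2]
finger_gap: 0.266
```

Run:
```python
from plan import *
im=read_camera("wrist"); cv2.imwrite("pics/w11.png",im)
plan([(.512,-.170,.190,1.53),(.512,-.170,.055,1.53)],grip=0)
```

```text
t 17.82 p [ 0.5065 -0.1677  0.1875] yaw 1.5314 tilt [-0.      0.0012 -1.    ] gap 0.265 F [ 1.3  0.1 -2.1]
{"x": -2, "y": -2, "z": 6, "rx": 0, "ry": 0, "rz": 0, "grip": 0}
---wp
{"x": 45, "y": 0, "z": 0, "rx": 0, "ry": 0, "rz": 0, "grip": 0}
{"x": 45, "y": 0, "z": 0, "rx": 0, "ry": 0, "rz": 0, "grip": 0}
{"x": 45, "y": 0, "z": 0, "rx": 0, "ry": 0, "rz": 0, "grip": 0}
---wp
```

View pics/w11.png

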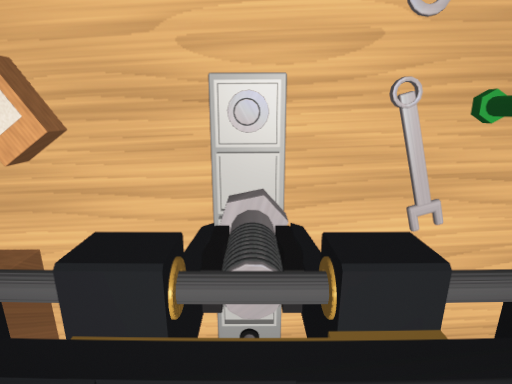

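The flange bolt stands centred in seat 4 at (247,111). Lowering the thick bolt.

Emit:
step_arm(
  commands=[
    {"x": 0, "y": -2, "z": 6, "rx": 0, "ry": 0, "rz": 0, "grip": 0},
    {"x": 35, "y": 0, "z": 0, "rx": 0, "ry": 0, "rz": 0, "grip": 0},
    {"x": 40, "y": 0, "z": 0, "rx": 0, "ry": 0, "rz": 0, "grip": 0},
    {"x": 30, "y": 0, "z": 0, "rx": 0, "ry": 0, "rz": 0, "grip": 0},
    {"x": 20, "y": 0, "z": 0, "rx": 0, "ry": 0, "rz": 0, "grip": 0},
    {"x": 7, "y": 0, "z": 0, "rx": 0, "ry": 0, "rz": 0, "grip": 0},
    {"x": 0, "y": 0, "z": 0, "rx": 0, "ry": 0, "rz": 0, "grip": 0},
    {"x": 0, "y": 0, "z": 0, "rx": 0, "ry": 0, "rz": 0, "grip": 0},
  ],
)

```text
clock: 18.82
ee_pos: [0.5131, -0.1713, 0.0565]
eef_rot: [[0.002, 0.041, 0.999], [-0.0, 0.999, -0.041], [-1.0, -0.0, 0.002]]
contact_force: [-1.0, 0.4, -2.1]
finger_gap: 0.261
```

Emit:
step_arm(
  commands=[
    {"x": 2, "y": 0, "z": 0, "rx": 0, "ry": 0, "rz": 0, "grip": 0},
    {"x": 1, "y": 0, "z": 0, "rx": 0, "ry": 0, "rz": 0, "grip": 0},
    {"x": 0, "y": 0, "z": 0, "rx": 0, "ry": 0, "rz": 0, "grip": 0},
  ],
)

```text
clock: 19.2
ee_pos: [0.5123, -0.1714, 0.0528]
eef_rot: [[0.0, 0.041, 0.999], [0.0, 0.999, -0.041], [-1.0, 0.0, 0.0]]
contact_force: [-0.8, -1.0, -2.8]
finger_gap: 0.259
```

Emit:
step_arm(
  commands=[
    {"x": 2, "y": 0, "z": 0, "rx": 0, "ry": 0, "rz": 0, "grip": 0},
    {"x": 1, "y": 0, "z": 0, "rx": 0, "ry": 0, "rz": 0, "grip": 0},
    {"x": 1, "y": 0, "z": 0, "rx": 0, "ry": 0, "rz": 0, "grip": 0},
    {"x": 0, "y": 0, "z": 0, "rx": 0, "ry": 0, "rz": 0, "grip": 0},
  ],
)

```text
clock: 19.7
ee_pos: [0.5122, -0.1713, 0.0486]
eef_rot: [[-0.0, 0.041, 0.999], [0.0, 0.999, -0.041], [-1.0, 0.0, -0.0]]
contact_force: [-0.0, 0.7, -3.2]
finger_gap: 0.263
```

Emit:
step_arm(
  commands=[
    {"x": 1, "y": 0, "z": 0, "rx": 0, "ry": 0, "rz": 0, "grip": 0},
    {"x": 0, "y": 0, "z": 0, "rx": 0, "ry": 0, "rz": 0, "grip": 0},
  ],
)

```text
clock: 19.95
ee_pos: [0.5123, -0.1713, 0.0477]
eef_rot: [[0.0, 0.041, 0.999], [0.0, 0.999, -0.041], [-1.0, 0.0, 0.0]]
contact_force: [0.7, 0.2, -2.6]
finger_gap: 0.259
```

Emit:
step_arm(
  commands=[
    {"x": 1, "y": 0, "z": 0, "rx": 0, "ry": 0, "rz": 0, "grip": 0},
    {"x": 0, "y": 0, "z": 0, "rx": 0, "ry": 0, "rz": 0, "grip": 0},
  ],
)

```text
clock: 20.2
ee_pos: [0.5123, -0.1714, 0.0475]
eef_rot: [[0.0, 0.041, 0.999], [-0.0, 0.999, -0.041], [-1.0, -0.0, 0.0]]
contact_force: [-1.5, -0.0, 5.8]
finger_gap: 0.262
```

Contact (+5.8 N). Releasing.

Emit:
step_arm(
  commands=[
    {"x": 0, "y": 0, "z": 0, "rx": 0, "ry": 0, "rz": 0, "grip": 0.35},
    {"x": 0, "y": 0, "z": 0, "rx": 0, "ry": 0, "rz": 0, "grip": 0.6},
    {"x": 0, "y": 0, "z": 0, "rx": 0, "ry": 0, "rz": 0, "grip": 1},
    {"x": 0, "y": 0, "z": 0, "rx": 0, "ry": 0, "rz": 0, "grip": 1},
    {"x": 0, "y": 0, "z": 0, "rx": 0, "ry": 0, "rz": 0, "grip": 1},
    {"x": -20, "y": 0, "z": 0, "rx": 0, "ry": 0, "rz": 0, "grip": 1},
    {"x": -40, "y": 0, "z": 0, "rx": 0, "ry": 0, "rz": 0, "grip": 1},
    {"x": -45, "y": 0, "z": 0, "rx": 0, "ry": 0, "rz": 0, "grip": 1},
  ],
)

```text
clock: 21.2
ee_pos: [0.5117, -0.1712, 0.1523]
eef_rot: [[-0.002, 0.041, 0.999], [0.0, 0.999, -0.041], [-1.0, 0.0, -0.002]]
contact_force: [0.3, 0.1, 0.0]
finger_gap: 1.001
```

Emit:
step_arm(
  commands=[
    {"x": -45, "y": 0, "z": 0, "rx": 0, "ry": 0, "rz": 0, "grip": 1},
    {"x": -10, "y": 0, "z": 0, "rx": 0, "ry": 0, "rz": 0, "grip": 1},
    {"x": 0, "y": 0, "z": 0, "rx": 0, "ry": 0, "rz": 0, "grip": 1},
  ],
)

```text
clock: 21.58
ee_pos: [0.5121, -0.1716, 0.2068]
eef_rot: [[0.0, 0.041, 0.999], [-0.0, 0.999, -0.041], [-1.0, -0.0, 0.0]]
contact_force: [-0.4, 0.8, -0.8]
finger_gap: 0.998
```

Run:
```python
from plan import *
im=read_camera("scene"); cv2.imwrite("pics/s12.png",cv2.resize(im[120:260,100:340],None,fx=3.3,fy=3.3,interpolation=cv2.INTER_CUBIC))
plan([(.519,.199,.205,1.896)])
```

```text
t 21.62 p [ 0.5116 -0.1714  0.2058] yaw 1.5299 tilt [-1.5e-03  2.0e-04 -1.0e+00] gap 1.002 F [ 0.1 -0.2 -0.1]
{"x": 0, "y": 41, "z": -1, "rx": -0.041, "ry": 0, "rz": 0, "grip": 1}
{"x": 0, "y": 41, "z": 1, "rx": -0.041, "ry": 0, "rz": 0, "grip": 1}
{"x": 0, "y": 41, "z": 3, "rx": -0.041, "ry": 0, "rz": 0, "grip": 1}
{"x": 0, "y": 41, "z": 4, "rx": -0.041, "ry": 0, "rz": 0, "grip": 1}
{"x": 0, "y": 41, "z": 6, "rx": -0.04, "ry": 0, "rz": 0, "grip": 1}
{"x": 0, "y": 41, "z": 7, "rx": -0.041, "ry": 0, "rz": 0, "grip": 1}
{"x": 0, "y": 40, "z": 9, "rx": -0.04, "ry": 0, "rz": 0, "grip": 1}
{"x": 0, "y": 40, "z": 11, "rx": -0.041, "ry": 0, "rz": 0, "grip": 1}
{"x": 1, "y": 39, "z": 12, "rx": -0.04, "ry": 0, "rz": 0, "grip": 1}
---wp
```

View pics/s12.png

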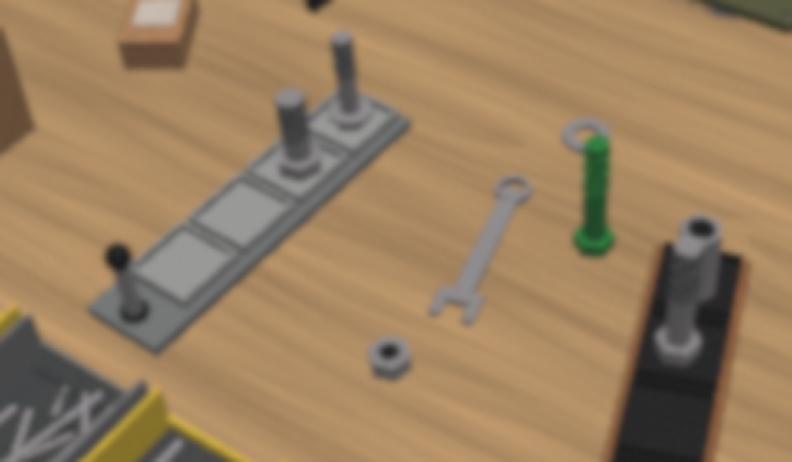

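Both placed pieces stand upright in seats 4 and 3. Next is the long bolt.

Emit:
step_arm(
  commands=[
    {"x": 0, "y": 20, "z": -1, "rx": -0.041, "ry": 0, "rz": 0, "grip": 1},
    {"x": 0, "y": 41, "z": 1, "rx": -0.041, "ry": 0, "rz": 0, "grip": 1},
    {"x": 0, "y": 41, "z": 3, "rx": -0.041, "ry": 0, "rz": 0, "grip": 1},
    {"x": 0, "y": 41, "z": 4, "rx": -0.041, "ry": 0, "rz": 0, "grip": 1},
    {"x": 0, "y": 41, "z": 6, "rx": -0.04, "ry": 0, "rz": 0, "grip": 1},
    {"x": 0, "y": 41, "z": 7, "rx": -0.041, "ry": 0, "rz": 0, "grip": 1},
    {"x": 0, "y": 40, "z": 9, "rx": -0.04, "ry": 0, "rz": 0, "grip": 1},
    {"x": 0, "y": 40, "z": 11, "rx": -0.041, "ry": 0, "rz": 0, "grip": 1},
  ],
)

```text
clock: 22.62
ee_pos: [0.5162, 0.1402, 0.2055]
eef_rot: [[-0.003, -0.286, 0.958], [0.0, 0.958, 0.286], [-1.0, 0.001, -0.003]]
contact_force: [0.8, -0.4, -0.3]
finger_gap: 0.999
```

Emit:
step_arm(
  commands=[
    {"x": 0, "y": 39, "z": 12, "rx": -0.04, "ry": 0, "rz": 0, "grip": 1},
    {"x": 0, "y": 20, "z": 6, "rx": 0, "ry": 0, "rz": 0, "grip": 1},
    {"x": 0, "y": 0, "z": 0, "rx": 0, "ry": 0, "rz": 0, "grip": 1},
    {"x": 0, "y": 0, "z": 0, "rx": 0, "ry": 0, "rz": 0, "grip": 1},
  ],
)

```text
clock: 23.12
ee_pos: [0.5169, 0.1981, 0.2059]
eef_rot: [[-0.002, -0.32, 0.947], [-0.002, 0.947, 0.32], [-1.0, -0.001, -0.002]]
contact_force: [0.3, -0.5, 0.2]
finger_gap: 1.001
```

Run:
```python
from plan import *
im=read_camera("wrist"); cv2.imwrite("pics/w13.png",im)
m=camera_model("wrist")
for l,z in(("long_bolt",.016),("long_nut",.016)):
    for r in tip_of(l,"wrist"): print(l,np.round(r["pixel"],1),round(r["confidence"],2),onz("wrist",r["pixel"],z,m).round(4))
plan([(.520,.199,.200,1.896),(.520,.199,.081,1.896)])
```

```text
long_bolt [170.7  71.8] 0.81 [0.4463 0.0856 0.016 ]
long_bolt [252.4 169.5] 0.67 [0.5162 0.1977 0.016 ]
long_nut [254.1 110.7] 0.66 [0.4559 0.1793 0.016 ]
t 23.27 p [0.5177 0.1976 0.2064] yaw 1.8944 tilt [-6.0e-04 -1.1e-03 -1.0e+00] gap 0.998 F [-0.7  0.5 -1. ]
{"x": 6, "y": 1, "z": 3, "rx": -0.002, "ry": 0, "rz": 0, "grip": 1}
---wp
{"x": 40, "y": 0, "z": 0, "rx": 0, "ry": 0, "rz": 0, "grip": 1}
{"x": 40, "y": 0, "z": 0, "rx": 0, "ry": 0, "rz": 0, "grip": 1}
{"x": 39, "y": 0, "z": 0, "rx": 0, "ry": 0, "rz": 0, "grip": 1}
---wp
```

View pics/w13.png

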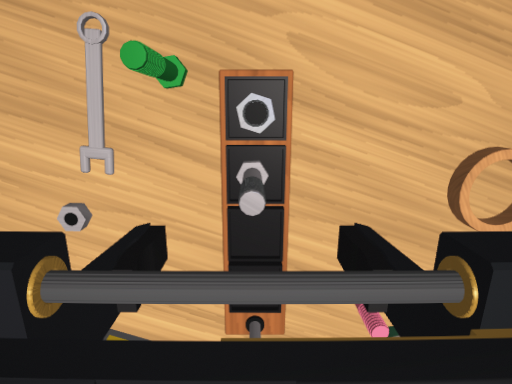

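Wrist image: long bolt head at (252,175), top at (252,203), nut at (256,112), and the green look-alike at (155,60), off to one side. Descending.

Emit:
step_arm(
  commands=[
    {"x": 25, "y": 0, "z": 2, "rx": 0, "ry": 0, "rz": 0, "grip": 1},
    {"x": 35, "y": 0, "z": 0, "rx": 0, "ry": 0, "rz": 0, "grip": 1},
    {"x": 35, "y": 0, "z": 0, "rx": 0, "ry": 0, "rz": 0, "grip": 1},
    {"x": 20, "y": 0, "z": 0, "rx": 0, "ry": 0, "rz": 0, "grip": 1},
    {"x": 11, "y": 0, "z": 0, "rx": 0, "ry": 0, "rz": 0, "grip": 1},
    {"x": 0, "y": 0, "z": 0, "rx": 0, "ry": 0, "rz": 0, "grip": 1},
    {"x": 0, "y": 0, "z": 0, "rx": 0, "ry": 0, "rz": 0, "grip": 1},
  ],
)

```text
clock: 24.15
ee_pos: [0.5202, 0.1999, 0.0815]
eef_rot: [[0.001, -0.319, 0.948], [0.001, 0.948, 0.319], [-1.0, 0.0, 0.002]]
contact_force: [0.4, 0.3, 0.2]
finger_gap: 1.0
```

Run:
```python
from plan import *
im=read_camera("wrist"); cv2.imwrite("pics/w14.png",im)
plan([(.52,.199,.079,1.896)])
```

```text
t 24.2 p [0.5202 0.2    0.0816] yaw 1.8958 tilt [ 1.5e-03  8.0e-04 -1.0e+00] gap 1.002 F [-0.6  0.3  0.7]
{"x": 3, "y": -1, "z": 0, "rx": 0, "ry": 0, "rz": 0, "grip": 1}
---wp
```

View pics/w14.png

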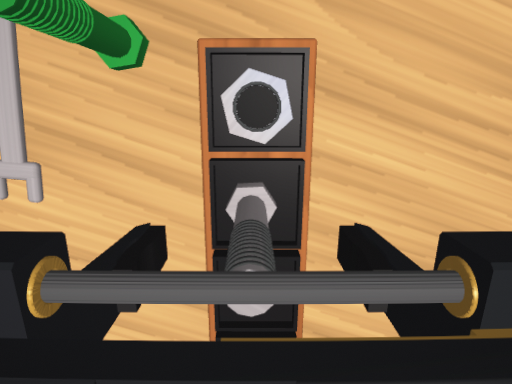

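The shank is centred at column 251. Closing on it. The nut's flats are turned about 12° from the cross direction, which I'll use for its grasp.

Emit:
step_arm(
  commands=[
    {"x": 2, "y": 0, "z": 0, "rx": 0, "ry": 0, "rz": 0, "grip": 0.5},
    {"x": 0, "y": 0, "z": 0, "rx": 0, "ry": 0, "rz": 0, "grip": 0},
    {"x": 0, "y": 0, "z": 0, "rx": 0, "ry": 0, "rz": 0, "grip": 0},
    {"x": 0, "y": 0, "z": 0, "rx": 0, "ry": 0, "rz": 0, "grip": 0},
    {"x": 0, "y": 0, "z": 0, "rx": 0, "ry": 0, "rz": 0, "grip": 0},
    {"x": 0, "y": 0, "z": 0, "rx": 0, "ry": 0, "rz": 0, "grip": 0},
    {"x": 0, "y": 0, "z": 0, "rx": 0, "ry": 0, "rz": 0, "grip": 0},
    {"x": 0, "y": 0, "z": 0, "rx": 0, "ry": 0, "rz": 0, "grip": 0},
  ],
  squeeze=40,
)

```text
clock: 25.2
ee_pos: [0.5195, 0.1997, 0.0786]
eef_rot: [[-0.0, -0.32, 0.948], [-0.0, 0.948, 0.32], [-1.0, -0.0, -0.0]]
contact_force: [-0.8, -0.9, -0.5]
finger_gap: 0.217
```

Emit:
step_arm(
  commands=[
    {"x": 0, "y": 0, "z": 0, "rx": 0, "ry": 0, "rz": 0, "grip": 0},
    {"x": 0, "y": 0, "z": 0, "rx": 0, "ry": 0, "rz": 0, "grip": 0},
  ],
)

```text
clock: 25.45
ee_pos: [0.5195, 0.1996, 0.0786]
eef_rot: [[-0.0, -0.319, 0.948], [-0.0, 0.948, 0.319], [-1.0, -0.0, -0.0]]
contact_force: [0.3, -0.2, -0.9]
finger_gap: 0.214
```

Emit:
step_arm(
  commands=[
    {"x": -5, "y": 0, "z": 0, "rx": 0, "ry": 0, "rz": 0, "grip": 0},
    {"x": -20, "y": 0, "z": 0, "rx": 0, "ry": 0, "rz": 0, "grip": 0},
    {"x": -35, "y": 0, "z": 0, "rx": 0, "ry": 0, "rz": 0, "grip": 0},
    {"x": -40, "y": 0, "z": 0, "rx": 0, "ry": 0, "rz": 0, "grip": 0},
    {"x": -25, "y": 0, "z": 0, "rx": 0, "ry": 0, "rz": 0, "grip": 0},
    {"x": -5, "y": 0, "z": 0, "rx": 0, "ry": 0, "rz": 0, "grip": 0},
    {"x": 0, "y": 0, "z": 0, "rx": 0, "ry": 0, "rz": 0, "grip": 0},
  ],
)

```text
clock: 26.32
ee_pos: [0.5192, 0.1994, 0.2082]
eef_rot: [[-0.001, -0.32, 0.948], [-0.001, 0.948, 0.32], [-1.0, -0.0, -0.001]]
contact_force: [0.4, 0.7, -2.2]
finger_gap: 0.217
```

Run:
```python
from plan import *
im=read_camera("wrist"); cv2.imwrite("pics/w15.png",im)
plan([(.581,-.173,.205,1.53)],grip=0)
```

```text
t 26.38 p [0.5189 0.1992 0.2077] yaw 1.8961 tilt [-0.0017 -0.001  -1.    ] gap 0.216 F [ 0.1 -0.9 -2.6]
{"x": 0, "y": -41, "z": -7, "rx": 0.041, "ry": 0, "rz": 0, "grip": 0}
{"x": 0, "y": -42, "z": -5, "rx": 0.041, "ry": 0, "rz": 0, "grip": 0}
{"x": 0, "y": -42, "z": -3, "rx": 0.041, "ry": 0, "rz": 0, "grip": 0}
{"x": 0, "y": -42, "z": -2, "rx": 0.041, "ry": 0, "rz": 0, "grip": 0}
{"x": 1, "y": -42, "z": 0, "rx": 0.04, "ry": 0, "rz": 0, "grip": 0}
{"x": 0, "y": -42, "z": 2, "rx": 0.041, "ry": 0, "rz": 0, "grip": 0}
{"x": 1, "y": -42, "z": 4, "rx": 0.04, "ry": 0, "rz": 0, "grip": 0}
{"x": 0, "y": -41, "z": 5, "rx": 0.041, "ry": 0, "rz": 0, "grip": 0}
{"x": 1, "y": -41, "z": 7, "rx": 0.04, "ry": 0, "rz": 0, "grip": 0}
---wp
```

View pics/w15.png

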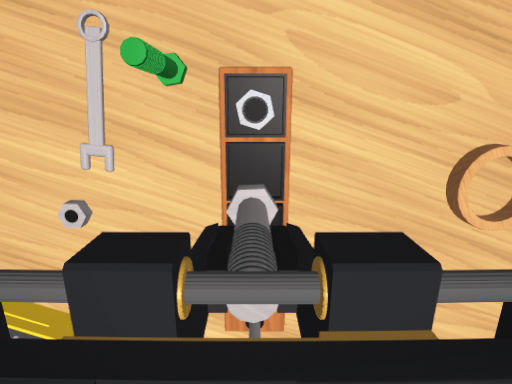

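Long bolt held upright. Moving to grey seat 2.

Emit:
step_arm(
  commands=[
    {"x": 0, "y": -20, "z": -4, "rx": 0.041, "ry": 0, "rz": 0, "grip": 0},
    {"x": 0, "y": -42, "z": -6, "rx": 0.041, "ry": 0, "rz": 0, "grip": 0},
    {"x": 0, "y": -42, "z": -4, "rx": 0.041, "ry": 0, "rz": 0, "grip": 0},
    {"x": 0, "y": -42, "z": -3, "rx": 0.041, "ry": 0, "rz": 0, "grip": 0},
    {"x": 0, "y": -42, "z": 0, "rx": 0.04, "ry": 0, "rz": 0, "grip": 0},
    {"x": 0, "y": -42, "z": 2, "rx": 0.041, "ry": 0, "rz": 0, "grip": 0},
    {"x": 0, "y": -42, "z": 4, "rx": 0.04, "ry": 0, "rz": 0, "grip": 0},
    {"x": 0, "y": -41, "z": 5, "rx": 0.041, "ry": 0, "rz": 0, "grip": 0},
  ],
)

```text
clock: 27.38
ee_pos: [0.5666, -0.1145, 0.2076]
eef_rot: [[-0.002, 0.005, 1.0], [-0.001, 1.0, -0.005], [-1.0, -0.001, -0.002]]
contact_force: [0.6, -0.7, -1.2]
finger_gap: 0.215
```

Emit:
step_arm(
  commands=[
    {"x": 0, "y": -40, "z": 6, "rx": 0.04, "ry": 0, "rz": 0, "grip": 0},
    {"x": 0, "y": -21, "z": 3, "rx": 0, "ry": 0, "rz": 0, "grip": 0},
    {"x": 0, "y": 0, "z": 0, "rx": 0, "ry": 0, "rz": 0, "grip": 0},
    {"x": 0, "y": 0, "z": 0, "rx": 0, "ry": 0, "rz": 0, "grip": 0},
  ],
)

```text
clock: 27.88
ee_pos: [0.5756, -0.1699, 0.2085]
eef_rot: [[-0.001, 0.038, 0.999], [0.002, 0.999, -0.038], [-1.0, 0.002, -0.001]]
contact_force: [-0.1, 0.6, -2.3]
finger_gap: 0.217
```

Run:
```python
from plan import *
im=read_camera("wrist"); cv2.imwrite("pics/w16.png",im)
plan([(.582,-.173,.205,1.53),(.582,-.173,.089,1.53)],grip=0)
```

```text
t 27.93 p [ 0.5758 -0.1696  0.2087] yaw 1.5334 tilt [-2.0e-04  1.9e-03 -1.0e+00] gap 0.214 F [-0.1 -0.5 -1.8]
{"x": 4, "y": -3, "z": 6, "rx": 0.003, "ry": 0, "rz": 0, "grip": 0}
---wp
{"x": 39, "y": 0, "z": 0, "rx": 0, "ry": 0, "rz": 0, "grip": 0}
{"x": 38, "y": 0, "z": 0, "rx": 0, "ry": 0, "rz": 0, "grip": 0}
{"x": 39, "y": 0, "z": 0, "rx": 0, "ry": 0, "rz": 0, "grip": 0}
---wp
```

View pics/w16.png

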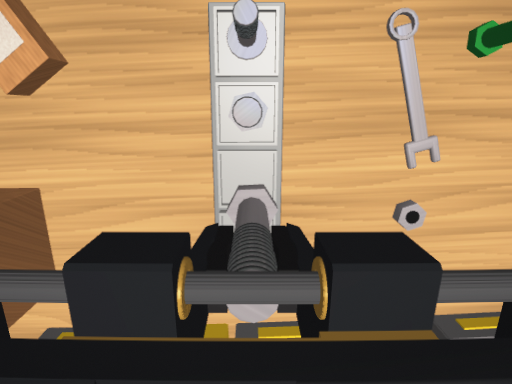

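Flange and thick bolts are at (247,38) and (247,112), both standing. Lowering the long bolt.

Emit:
step_arm(
  commands=[
    {"x": 0, "y": -3, "z": 6, "rx": 0, "ry": 0, "rz": 0, "grip": 0},
    {"x": 35, "y": 0, "z": 0, "rx": 0, "ry": 0, "rz": 0, "grip": 0},
    {"x": 40, "y": 0, "z": 0, "rx": 0, "ry": 0, "rz": 0, "grip": 0},
    {"x": 25, "y": 0, "z": 0, "rx": 0, "ry": 0, "rz": 0, "grip": 0},
    {"x": 15, "y": 0, "z": 0, "rx": 0, "ry": 0, "rz": 0, "grip": 0},
    {"x": 6, "y": 0, "z": 0, "rx": 0, "ry": 0, "rz": 0, "grip": 0},
    {"x": 0, "y": 0, "z": 0, "rx": 0, "ry": 0, "rz": 0, "grip": 0},
    {"x": 0, "y": 0, "z": 0, "rx": 0, "ry": 0, "rz": 0, "grip": 0},
  ],
)

```text
clock: 28.92
ee_pos: [0.5825, -0.1756, 0.0887]
eef_rot: [[0.002, 0.041, 0.999], [-0.0, 0.999, -0.041], [-1.0, -0.0, 0.002]]
contact_force: [1.0, -0.1, -2.7]
finger_gap: 0.211
```

Emit:
step_arm(
  commands=[
    {"x": 3, "y": 0, "z": 0, "rx": 0, "ry": 0, "rz": 0, "grip": 0},
    {"x": 2, "y": 0, "z": 0, "rx": 0, "ry": 0, "rz": 0, "grip": 0},
    {"x": 0, "y": 0, "z": 0, "rx": 0, "ry": 0, "rz": 0, "grip": 0},
  ],
)

```text
clock: 29.3
ee_pos: [0.5816, -0.1755, 0.0826]
eef_rot: [[-0.0, 0.041, 0.999], [0.0, 0.999, -0.041], [-1.0, 0.0, -0.0]]
contact_force: [-0.6, 0.3, -2.3]
finger_gap: 0.215
```

Emit:
step_arm(
  commands=[
    {"x": 2, "y": 0, "z": 0, "rx": 0, "ry": 0, "rz": 0, "grip": 0},
    {"x": 1, "y": 0, "z": 0, "rx": 0, "ry": 0, "rz": 0, "grip": 0},
    {"x": 1, "y": 0, "z": 0, "rx": 0, "ry": 0, "rz": 0, "grip": 0},
    {"x": 0, "y": 0, "z": 0, "rx": 0, "ry": 0, "rz": 0, "grip": 0},
  ],
)

```text
clock: 29.8
ee_pos: [0.5818, -0.1755, 0.0787]
eef_rot: [[0.0, 0.041, 0.999], [0.0, 0.999, -0.041], [-1.0, 0.0, 0.0]]
contact_force: [0.5, 0.2, -2.1]
finger_gap: 0.217
```

Emit:
step_arm(
  commands=[
    {"x": 1, "y": 0, "z": 0, "rx": 0, "ry": 0, "rz": 0, "grip": 0},
    {"x": 0, "y": 0, "z": 0, "rx": 0, "ry": 0, "rz": 0, "grip": 0},
  ],
)

```text
clock: 30.05
ee_pos: [0.5819, -0.1755, 0.0786]
eef_rot: [[0.001, 0.041, 0.999], [-0.0, 0.999, -0.041], [-1.0, -0.0, 0.001]]
contact_force: [-1.3, 0.9, 5.0]
finger_gap: 0.217
```

Contact (+5 N). Releasing.

Emit:
step_arm(
  commands=[
    {"x": 0, "y": 0, "z": 0, "rx": 0, "ry": 0, "rz": 0, "grip": 0.3},
    {"x": 0, "y": 0, "z": 0, "rx": 0, "ry": 0, "rz": 0, "grip": 0.6},
    {"x": 0, "y": 0, "z": 0, "rx": 0, "ry": 0, "rz": 0, "grip": 1},
    {"x": 0, "y": 0, "z": 0, "rx": 0, "ry": 0, "rz": 0, "grip": 1},
    {"x": 0, "y": 0, "z": 0, "rx": 0, "ry": 0, "rz": 0, "grip": 1},
    {"x": -20, "y": 0, "z": 0, "rx": 0, "ry": 0, "rz": 0, "grip": 1},
    {"x": -40, "y": 0, "z": 0, "rx": 0, "ry": 0, "rz": 0, "grip": 1},
    {"x": -45, "y": 0, "z": 0, "rx": 0, "ry": 0, "rz": 0, "grip": 1},
  ],
)

```text
clock: 31.05
ee_pos: [0.5812, -0.1754, 0.1833]
eef_rot: [[-0.002, 0.041, 0.999], [0.0, 0.999, -0.041], [-1.0, 0.0, -0.002]]
contact_force: [2.2, -0.3, 0.3]
finger_gap: 0.997
```

Emit:
step_arm(
  commands=[
    {"x": -20, "y": 0, "z": 0, "rx": 0, "ry": 0, "rz": 0, "grip": 1},
    {"x": 0, "y": 0, "z": 0, "rx": 0, "ry": 0, "rz": 0, "grip": 1},
  ],
)

```text
clock: 31.3
ee_pos: [0.5827, -0.1757, 0.2042]
eef_rot: [[0.003, 0.041, 0.999], [-0.001, 0.999, -0.041], [-1.0, -0.001, 0.003]]
contact_force: [0.4, 1.0, -0.4]
finger_gap: 1.001
```

Run:
```python
from plan import *
im=read_camera("scene"); cv2.imwrite("pics/s17.png",cv2.resize(im[120:260,100:340],None,fx=3.3,fy=3.3,interpolation=cv2.INTER_CUBIC))
plan([(.456,.181,.200,2.10)])
```

```text
t 31.35 p [ 0.5817 -0.1756  0.2028] yaw 1.5299 tilt [ 6.e-04 -3.e-04 -1.e+00] gap 0.999 F [ 0.6 -0.5 -0.1]
{"x": 0, "y": 39, "z": -16, "rx": -0.063, "ry": 0, "rz": 0, "grip": 1}
{"x": 0, "y": 40, "z": -13, "rx": -0.063, "ry": 0, "rz": 0, "grip": 1}
{"x": 0, "y": 41, "z": -11, "rx": -0.063, "ry": 0, "rz": 0, "grip": 1}
{"x": 0, "y": 41, "z": -8, "rx": -0.064, "ry": 0, "rz": 0, "grip": 1}
{"x": 1, "y": 42, "z": -5, "rx": -0.063, "ry": 0, "rz": 0, "grip": 1}
{"x": 0, "y": 42, "z": -3, "rx": -0.064, "ry": 0, "rz": 0, "grip": 1}
{"x": 1, "y": 42, "z": 0, "rx": -0.063, "ry": 0, "rz": 0, "grip": 1}
{"x": 0, "y": 42, "z": 3, "rx": -0.064, "ry": 0, "rz": 0, "grip": 1}
{"x": 1, "y": 41, "z": 6, "rx": -0.063, "ry": 0, "rz": 0, "grip": 1}
---wp
```

View pics/s17.png

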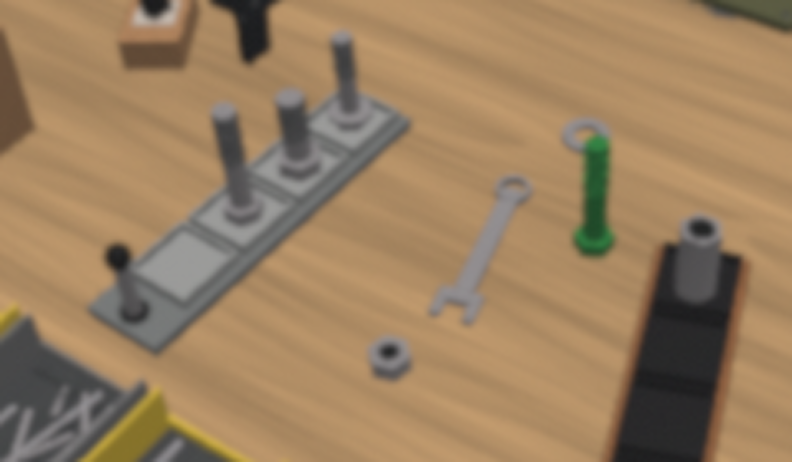

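Three pieces stand in seats 4, 3 and 2. Now the nut, with the jaws turned to its flats (yaw 2.10).

Emit:
step_arm(
  commands=[
    {"x": 0, "y": 20, "z": -8, "rx": -0.063, "ry": 0, "rz": 0, "grip": 1},
    {"x": 0, "y": 40, "z": -14, "rx": -0.063, "ry": 0, "rz": 0, "grip": 1},
    {"x": 0, "y": 41, "z": -12, "rx": -0.063, "ry": 0, "rz": 0, "grip": 1},
    {"x": 0, "y": 41, "z": -9, "rx": -0.064, "ry": 0, "rz": 0, "grip": 1},
    {"x": 0, "y": 42, "z": -6, "rx": -0.063, "ry": 0, "rz": 0, "grip": 1},
    {"x": 0, "y": 42, "z": -4, "rx": -0.064, "ry": 0, "rz": 0, "grip": 1},
    {"x": 0, "y": 42, "z": -1, "rx": -0.063, "ry": 0, "rz": 0, "grip": 1},
    {"x": 0, "y": 42, "z": 2, "rx": -0.064, "ry": 0, "rz": 0, "grip": 1},
  ],
)

```text
clock: 32.35
ee_pos: [0.4683, 0.1221, 0.2013]
eef_rot: [[-0.003, -0.451, 0.892], [-0.001, 0.892, 0.451], [-1.0, 0.001, -0.003]]
contact_force: [-0.2, 0.4, 0.6]
finger_gap: 0.997
```

Emit:
step_arm(
  commands=[
    {"x": 0, "y": 40, "z": 3, "rx": -0.063, "ry": 0, "rz": 0, "grip": 1},
    {"x": 0, "y": 20, "z": 2, "rx": 0, "ry": 0, "rz": 0, "grip": 1},
    {"x": 0, "y": 0, "z": 0, "rx": 0, "ry": 0, "rz": 0, "grip": 1},
    {"x": 0, "y": 0, "z": 0, "rx": 0, "ry": 0, "rz": 0, "grip": 1},
  ],
)

```text
clock: 32.85
ee_pos: [0.4461, 0.1752, 0.2019]
eef_rot: [[-0.001, -0.504, 0.864], [-0.002, 0.864, 0.504], [-1.0, -0.001, -0.002]]
contact_force: [0.3, -0.6, 0.3]
finger_gap: 0.999
```

Run:
```python
from plan import *
im=read_camera("wrist"); cv2.imwrite("pics/w18.png",im)
m=camera_model("wrist")
for l,z in(("long_nut",.016),):
    for r in tip_of(l,"wrist"): print(l,np.round(r["pixel"],1),round(r["confidence"],2),onz("wrist",r["pixel"],z,m).round(4))
plan([(.457,.181,.200,2.10),(.457,.181,.052,2.10)])
```

```text
long_nut [252.2 178.7] 0.6 [0.4536 0.1794 0.016 ]
t 32.95 p [0.4464 0.1751 0.2022] yaw 2.0976 tilt [-7.0e-04 -1.1e-03 -1.0e+00] gap 0.998 F [ 0.2  0.4 -0.2]
{"x": 2, "y": 0, "z": 12, "rx": -0.002, "ry": 0, "rz": 0, "grip": 1}
---wp
{"x": 37, "y": 0, "z": 0, "rx": 0, "ry": 0, "rz": 0, "grip": 1}
{"x": 37, "y": 0, "z": 0, "rx": 0, "ry": 0, "rz": 0, "grip": 1}
{"x": 37, "y": 0, "z": 0, "rx": 0, "ry": 0, "rz": 0, "grip": 1}
{"x": 37, "y": 0, "z": 0, "rx": 0, "ry": 0, "rz": 0, "grip": 1}
---wp
```

View pics/w18.png

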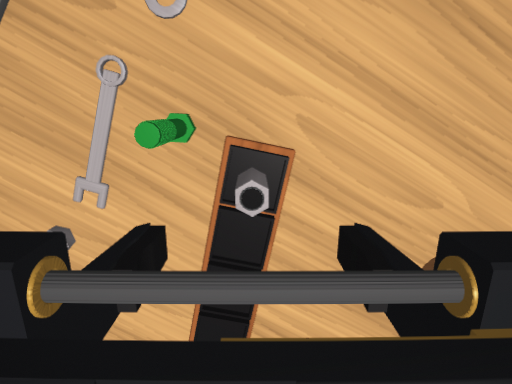

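The nut's flats (vertical edges at columns 235 and 269) now face the jaws. The green bolt at (165,130) is clear of the body. Descending.

Emit:
step_arm(
  commands=[
    {"x": 20, "y": 0, "z": 11, "rx": 0, "ry": 0, "rz": 0, "grip": 1},
    {"x": 35, "y": 0, "z": 0, "rx": 0, "ry": 0, "rz": 0, "grip": 1},
    {"x": 35, "y": 0, "z": 0, "rx": 0, "ry": 0, "rz": 0, "grip": 1},
    {"x": 25, "y": 0, "z": 0, "rx": 0, "ry": 0, "rz": 0, "grip": 1},
    {"x": 15, "y": 0, "z": 0, "rx": 0, "ry": 0, "rz": 0, "grip": 1},
    {"x": 0, "y": 0, "z": 0, "rx": 0, "ry": 0, "rz": 0, "grip": 1},
    {"x": 0, "y": 0, "z": 0, "rx": 0, "ry": 0, "rz": 0, "grip": 1},
  ],
)

```text
clock: 33.83
ee_pos: [0.4561, 0.1819, 0.0731]
eef_rot: [[0.001, -0.504, 0.864], [0.0, 0.864, 0.504], [-1.0, -0.0, 0.001]]
contact_force: [0.7, -0.1, -0.8]
finger_gap: 0.997
```

Run:
```python
from plan import *
im=read_camera("wrist"); cv2.imwrite("pics/w19.png",im)
im=read_camera("scene"); cv2.imwrite("pics/s19.png",cv2.resize(im[80:260,220:400],None,fx=3.3,fy=3.3,interpolation=cv2.INTER_CUBIC))
plan([(.456,.181,.052,2.10)])
```

```text
t 33.92 p [0.4562 0.1822 0.0734] yaw 2.0993 tilt [ 1.3e-03  7.0e-04 -1.0e+00] gap 1.001 F [ 0.1 -0.7  0.9]
{"x": 21, "y": -1, "z": -1, "rx": 0, "ry": 0, "rz": 0, "grip": 1}
---wp
```

View pics/w19.png

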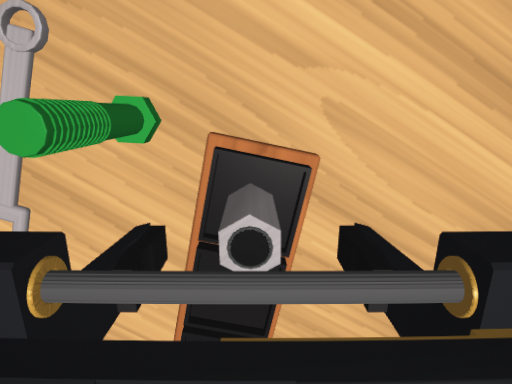

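View pics/s19.png

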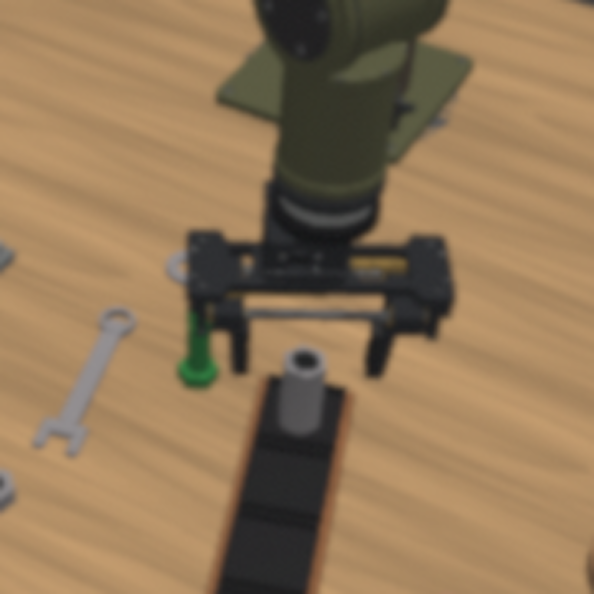

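The nut is centred between the fingers at column 250, and the green bolt is outside the body footprint. Going down another 19 mm.

Emit:
step_arm(
  commands=[
    {"x": 8, "y": -1, "z": 0, "rx": 0, "ry": 0, "rz": 0, "grip": 1},
    {"x": 7, "y": 0, "z": 0, "rx": 0, "ry": 0, "rz": 0, "grip": 1},
    {"x": 4, "y": 0, "z": 0, "rx": 0, "ry": 0, "rz": 0, "grip": 1},
    {"x": 0, "y": 0, "z": 0, "rx": 0, "ry": 0, "rz": 0, "grip": 0.5},
    {"x": 0, "y": 0, "z": 0, "rx": 0, "ry": 0, "rz": 0, "grip": 0},
    {"x": 0, "y": 0, "z": 0, "rx": 0, "ry": 0, "rz": 0, "grip": 0},
    {"x": 0, "y": 0, "z": 0, "rx": 0, "ry": 0, "rz": 0, "grip": 0},
    {"x": 0, "y": 0, "z": 0, "rx": 0, "ry": 0, "rz": 0, "grip": 0},
  ],
  squeeze=40,
)

```text
clock: 34.92
ee_pos: [0.4561, 0.1814, 0.0538]
eef_rot: [[0.0, -0.505, 0.863], [0.0, 0.863, 0.505], [-1.0, 0.0, 0.0]]
contact_force: [-0.3, 1.1, 0.2]
finger_gap: 0.454
```

Emit:
step_arm(
  commands=[
    {"x": 0, "y": 0, "z": 0, "rx": 0, "ry": 0, "rz": 0, "grip": 0},
    {"x": 0, "y": 0, "z": 0, "rx": 0, "ry": 0, "rz": 0, "grip": 0},
    {"x": 0, "y": 0, "z": 0, "rx": 0, "ry": 0, "rz": 0, "grip": 0},
    {"x": 0, "y": 0, "z": 0, "rx": 0, "ry": 0, "rz": 0, "grip": 0},
  ],
)

```text
clock: 35.42
ee_pos: [0.4562, 0.1813, 0.0538]
eef_rot: [[0.0, -0.505, 0.863], [-0.0, 0.863, 0.505], [-1.0, -0.0, 0.0]]
contact_force: [0.8, -1.7, 1.7]
finger_gap: 0.385
```

Run:
```python
from plan import *
im=read_camera("wrist"); cv2.imwrite("pics/w20.png",cv2.resize(im[150:340,130:370],None,fx=3,fy=3,interpolation=cv2.INTER_CUBIC))
plan([])
```

```text
t 35.48 p [0.4562 0.1812 0.0538] yaw 2.0998 tilt [ 3.e-04 -2.e-04 -1.e+00] gap 0.384 F [ 0.4 -1.7  1.2]
```

View pics/w20.png

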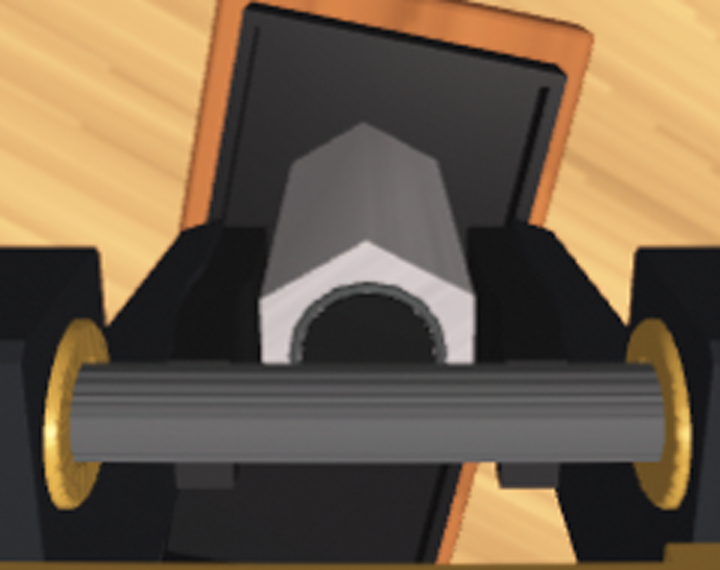

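The flats face the fingers and the gap is steady at about 34 mm, wider than the expected 30. I'll test the grip with a small lift.

Emit:
step_arm(
  commands=[
    {"x": 0, "y": 0, "z": 0, "rx": 0, "ry": 0, "rz": 0, "grip": 0},
    {"x": 0, "y": 0, "z": 0, "rx": 0, "ry": 0, "rz": 0, "grip": 0},
    {"x": -3, "y": 0, "z": 0, "rx": 0, "ry": 0, "rz": 0, "grip": 0},
    {"x": -7, "y": 0, "z": 0, "rx": 0, "ry": 0, "rz": 0, "grip": 0},
    {"x": 0, "y": 0, "z": 0, "rx": 0, "ry": 0, "rz": 0, "grip": 0},
    {"x": 0, "y": 0, "z": 0, "rx": 0, "ry": 0, "rz": 0, "grip": 0},
  ],
)

```text
clock: 36.22
ee_pos: [0.456, 0.1815, 0.0638]
eef_rot: [[0.0, -0.505, 0.863], [0.0, 0.863, 0.505], [-1.0, 0.0, 0.0]]
contact_force: [0.4, 0.5, -2.5]
finger_gap: 0.379
```

Run:
```python
from plan import *
im=read_camera("wrist"); cv2.imwrite("pics/w21.png",cv2.resize(im[150:340,130:370],None,fx=3,fy=3,interpolation=cv2.INTER_CUBIC))
plan([])
```

```text
t 36.27 p [0.456  0.1814 0.0637] yaw 2.1 tilt [-1.e-04  1.e-04 -1.e+00] gap 0.383 F [ 0.1  0.1 -3.3]
```

View pics/w21.png

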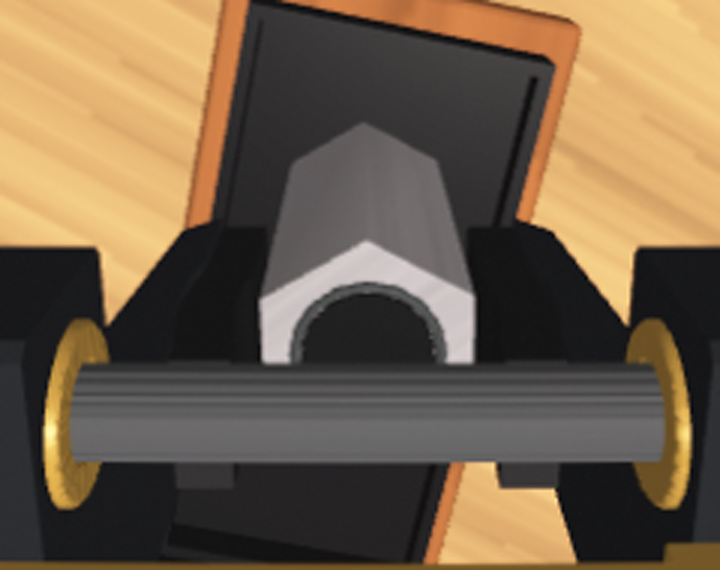

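Held: the force reads −3 N and the nut stays fixed relative to the gripper. Lifting and moving to grey seat 1.

Emit:
step_arm(
  commands=[
    {"x": -20, "y": 0, "z": 0, "rx": 0, "ry": 0, "rz": 0, "grip": 0},
    {"x": -35, "y": 0, "z": 0, "rx": 0, "ry": 0, "rz": 0, "grip": 0},
    {"x": -40, "y": 0, "z": 0, "rx": 0, "ry": 0, "rz": 0, "grip": 0},
    {"x": -30, "y": 0, "z": 0, "rx": 0, "ry": 0, "rz": 0, "grip": 0},
    {"x": -10, "y": 0, "z": 0, "rx": 0, "ry": 0, "rz": 0, "grip": 0},
    {"x": 0, "y": 0, "z": 0, "rx": 0, "ry": 0, "rz": 0, "grip": 0},
  ],
)

```text
clock: 37.02
ee_pos: [0.4561, 0.1811, 0.1985]
eef_rot: [[0.0, -0.505, 0.863], [-0.0, 0.863, 0.505], [-1.0, -0.0, 0.0]]
contact_force: [-0.3, 0.1, -2.9]
finger_gap: 0.382
```

Run:
```python
from plan import *
plan([(.652,-.175,.199,1.53)],grip=0,vmax=40)
```

```text
t 37.02 p [0.4561 0.1811 0.1985] yaw 2.0997 tilt [ 2.e-04 -2.e-04 -1.e+00] gap 0.382 F [-0.3  0.1 -2.9]
{"x": 0, "y": -37, "z": -1, "rx": 0.052, "ry": 0, "rz": 0, "grip": 0}
{"x": 0, "y": -37, "z": 1, "rx": 0.052, "ry": 0, "rz": 0, "grip": 0}
{"x": 0, "y": -37, "z": 3, "rx": 0.052, "ry": 0, "rz": 0, "grip": 0}
{"x": 0, "y": -37, "z": 5, "rx": 0.052, "ry": 0, "rz": 0, "grip": 0}
{"x": 0, "y": -36, "z": 7, "rx": 0.052, "ry": 0, "rz": 0, "grip": 0}
{"x": 0, "y": -36, "z": 8, "rx": 0.052, "ry": 0, "rz": 0, "grip": 0}
{"x": 0, "y": -35, "z": 10, "rx": 0.052, "ry": 0, "rz": 0, "grip": 0}
{"x": 0, "y": -35, "z": 12, "rx": 0.051, "ry": 0, "rz": 0, "grip": 0}
{"x": 0, "y": -34, "z": 14, "rx": 0.052, "ry": 0, "rz": 0, "grip": 0}
{"x": 0, "y": -33, "z": 16, "rx": 0.051, "ry": 0, "rz": 0, "grip": 0}
{"x": 0, "y": -33, "z": 18, "rx": 0.052, "ry": 0, "rz": 0, "grip": 0}
---wp
```

Emit:
step_arm(
  commands=[
    {"x": 0, "y": -20, "z": 0, "rx": 0.052, "ry": 0, "rz": 0, "grip": 0},
    {"x": 0, "y": -37, "z": 1, "rx": 0.052, "ry": 0, "rz": 0, "grip": 0},
    {"x": 0, "y": -37, "z": 3, "rx": 0.052, "ry": 0, "rz": 0, "grip": 0},
    {"x": 0, "y": -37, "z": 5, "rx": 0.052, "ry": 0, "rz": 0, "grip": 0},
    {"x": 0, "y": -36, "z": 7, "rx": 0.052, "ry": 0, "rz": 0, "grip": 0},
    {"x": 0, "y": -36, "z": 8, "rx": 0.052, "ry": 0, "rz": 0, "grip": 0},
    {"x": 0, "y": -35, "z": 10, "rx": 0.052, "ry": 0, "rz": 0, "grip": 0},
    {"x": 0, "y": -35, "z": 12, "rx": 0.051, "ry": 0, "rz": 0, "grip": 0},
  ],
)

```text
clock: 38.02
ee_pos: [0.5899, -0.0656, 0.1968]
eef_rot: [[-0.003, -0.109, 0.994], [-0.001, 0.994, 0.109], [-1.0, -0.001, -0.003]]
contact_force: [0.3, 0.1, -1.9]
finger_gap: 0.38
```

Emit:
step_arm(
  commands=[
    {"x": 0, "y": -34, "z": 14, "rx": 0.052, "ry": 0, "rz": 0, "grip": 0},
    {"x": 0, "y": -33, "z": 16, "rx": 0.051, "ry": 0, "rz": 0, "grip": 0},
    {"x": 0, "y": -33, "z": 18, "rx": 0.052, "ry": 0, "rz": 0, "grip": 0},
    {"x": 0, "y": -17, "z": 9, "rx": 0, "ry": 0, "rz": 0, "grip": 0},
    {"x": 0, "y": 0, "z": 0, "rx": 0, "ry": 0, "rz": 0, "grip": 0},
    {"x": 0, "y": 0, "z": 0, "rx": 0, "ry": 0, "rz": 0, "grip": 0},
  ],
)

```text
clock: 38.78
ee_pos: [0.6518, -0.1759, 0.1975]
eef_rot: [[-0.003, 0.041, 0.999], [0.001, 0.999, -0.041], [-1.0, 0.001, -0.003]]
contact_force: [-0.1, 0.8, -2.0]
finger_gap: 0.384
```

Run:
```python
from plan import *
im=read_camera("wrist"); cv2.imwrite("pics/w22.png",im)
plan([(.652,-.175,.199,1.53),(.652,-.175,.062,1.53)],grip=0)
```

```text
t 38.83 p [ 0.652  -0.1754  0.198 ] yaw 1.5312 tilt [-0.0019  0.0012 -1.    ] gap 0.379 F [-0.2 -0.2 -2.8]
{"x": -1, "y": 0, "z": 0, "rx": 0, "ry": 0, "rz": 0, "grip": 0}
---wp
{"x": 34, "y": 0, "z": 0, "rx": 0, "ry": 0, "rz": 0, "grip": 0}
{"x": 34, "y": 0, "z": 0, "rx": 0, "ry": 0, "rz": 0, "grip": 0}
{"x": 34, "y": 0, "z": 0, "rx": 0, "ry": 0, "rz": 0, "grip": 0}
{"x": 35, "y": 0, "z": 0, "rx": 0, "ry": 0, "rz": 0, "grip": 0}
---wp
```

View pics/w22.png

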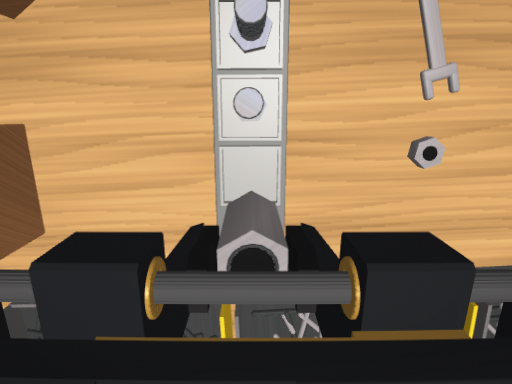

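Nut held upright over seat 1; the thick and long bolts are at (251,25) and (249,102), standing. Lowering.

Emit:
step_arm(
  commands=[
    {"x": 20, "y": 0, "z": 0, "rx": 0, "ry": 0, "rz": 0, "grip": 0},
    {"x": 35, "y": 0, "z": 0, "rx": 0, "ry": 0, "rz": 0, "grip": 0},
    {"x": 35, "y": 0, "z": 0, "rx": 0, "ry": 0, "rz": 0, "grip": 0},
    {"x": 25, "y": 0, "z": 0, "rx": 0, "ry": 0, "rz": 0, "grip": 0},
    {"x": 15, "y": 0, "z": 0, "rx": 0, "ry": 0, "rz": 0, "grip": 0},
    {"x": 6, "y": 0, "z": 0, "rx": 0, "ry": 0, "rz": 0, "grip": 0},
    {"x": 0, "y": 0, "z": 0, "rx": 0, "ry": 0, "rz": 0, "grip": 0},
    {"x": 0, "y": 0, "z": 0, "rx": 0, "ry": 0, "rz": 0, "grip": 0},
  ],
)

```text
clock: 39.83
ee_pos: [0.6537, -0.1767, 0.0638]
eef_rot: [[0.002, 0.041, 0.999], [-0.0, 0.999, -0.041], [-1.0, -0.0, 0.002]]
contact_force: [-0.7, 0.3, -2.8]
finger_gap: 0.382
```

Emit:
step_arm(
  commands=[
    {"x": 3, "y": 0, "z": 0, "rx": 0, "ry": 0, "rz": 0, "grip": 0},
    {"x": 2, "y": 0, "z": 0, "rx": 0, "ry": 0, "rz": 0, "grip": 0},
    {"x": 0, "y": 0, "z": 0, "rx": 0, "ry": 0, "rz": 0, "grip": 0},
  ],
)

```text
clock: 40.2
ee_pos: [0.6527, -0.1767, 0.0575]
eef_rot: [[-0.0, 0.041, 0.999], [0.0, 0.999, -0.041], [-1.0, 0.0, -0.0]]
contact_force: [0.1, 0.4, -2.9]
finger_gap: 0.382
```

Emit:
step_arm(
  commands=[
    {"x": 2, "y": 0, "z": 0, "rx": 0, "ry": 0, "rz": 0, "grip": 0},
    {"x": 1, "y": 0, "z": 0, "rx": 0, "ry": 0, "rz": 0, "grip": 0},
    {"x": 0, "y": 0, "z": 0, "rx": 0, "ry": 0, "rz": 0, "grip": 0},
  ],
)

```text
clock: 40.58
ee_pos: [0.6528, -0.1767, 0.0545]
eef_rot: [[-0.0, 0.041, 0.999], [0.0, 0.999, -0.041], [-1.0, 0.0, -0.0]]
contact_force: [-0.8, 0.6, -2.3]
finger_gap: 0.381
```

Emit:
step_arm(
  commands=[
    {"x": 1, "y": 0, "z": 0, "rx": 0, "ry": 0, "rz": 0, "grip": 0},
    {"x": 0, "y": 0, "z": 0, "rx": 0, "ry": 0, "rz": 0, "grip": 0},
  ],
)

```text
clock: 40.83
ee_pos: [0.653, -0.1768, 0.0539]
eef_rot: [[0.0, 0.041, 0.999], [-0.0, 0.999, -0.041], [-1.0, -0.0, 0.0]]
contact_force: [0.3, -0.3, -1.8]
finger_gap: 0.381
```

Emit:
step_arm(
  commands=[
    {"x": 1, "y": 0, "z": 0, "rx": 0, "ry": 0, "rz": 0, "grip": 0},
    {"x": 0, "y": 0, "z": 0, "rx": 0, "ry": 0, "rz": 0, "grip": 0},
  ],
)

```text
clock: 41.08
ee_pos: [0.6532, -0.1768, 0.0538]
eef_rot: [[0.001, 0.041, 0.999], [-0.0, 0.999, -0.041], [-1.0, -0.0, 0.001]]
contact_force: [-3.0, 0.7, 5.6]
finger_gap: 0.383
```

Contact. Releasing and rising.

Emit:
step_arm(
  commands=[
    {"x": 0, "y": 0, "z": 0, "rx": 0, "ry": 0, "rz": 0, "grip": 0.45},
    {"x": 0, "y": 0, "z": 0, "rx": 0, "ry": 0, "rz": 0, "grip": 0.7},
    {"x": 0, "y": 0, "z": 0, "rx": 0, "ry": 0, "rz": 0, "grip": 1},
    {"x": 0, "y": 0, "z": 0, "rx": 0, "ry": 0, "rz": 0, "grip": 1},
    {"x": 0, "y": 0, "z": 0, "rx": 0, "ry": 0, "rz": 0, "grip": 1},
    {"x": -20, "y": 0, "z": 0, "rx": 0, "ry": 0, "rz": 0, "grip": 1},
    {"x": -40, "y": 0, "z": 0, "rx": 0, "ry": 0, "rz": 0, "grip": 1},
    {"x": -45, "y": 0, "z": 0, "rx": 0, "ry": 0, "rz": 0, "grip": 1},
  ],
)

```text
clock: 42.08
ee_pos: [0.6528, -0.1766, 0.1598]
eef_rot: [[0.0, 0.041, 0.999], [0.0, 0.999, -0.041], [-1.0, 0.0, 0.0]]
contact_force: [0.9, -0.9, 0.3]
finger_gap: 1.004
```

Emit:
step_arm(
  commands=[
    {"x": -40, "y": 0, "z": 0, "rx": 0, "ry": 0, "rz": 0, "grip": 1},
    {"x": -20, "y": 30, "z": 0, "rx": 0, "ry": 0, "rz": 0, "grip": 1},
    {"x": 0, "y": 45, "z": 0, "rx": 0, "ry": 0, "rz": 0, "grip": 1},
    {"x": 0, "y": 45, "z": 0, "rx": 0, "ry": 0, "rz": 0, "grip": 1},
    {"x": 0, "y": 45, "z": 0, "rx": 0, "ry": 0, "rz": 0, "grip": 1},
    {"x": 0, "y": 35, "z": 0, "rx": 0, "ry": 0, "rz": 0, "grip": 1},
    {"x": 0, "y": 0, "z": 0, "rx": 0, "ry": 0, "rz": 0, "grip": 1},
    {"x": 0, "y": 0, "z": 0, "rx": 0, "ry": 0, "rz": 0, "grip": 1},
  ],
)

```text
clock: 43.08
ee_pos: [0.6612, 0.0217, 0.2186]
eef_rot: [[0.001, 0.042, 0.999], [-0.001, 0.999, -0.042], [-1.0, -0.001, 0.001]]
contact_force: [-0.6, -0.6, -0.3]
finger_gap: 1.0
```

Run:
```python
from plan import *
im=read_camera("scene"); cv2.imwrite("pics/s23.png",cv2.resize(im[120:260,100:340],None,fx=3.3,fy=3.3,interpolation=cv2.INTER_CUBIC))
for l in("long_bolt","thick_bolt","flange_bolt","long_nut"):
    for r in tip_of(l,"scene"): print("scene",l,np.round(r["pixel"],1),round(r["confidence"],2),onz("scene",r["pixel"],.016).round(4))
im=read_camera("top"); cv2.imwrite("pics/t23.png",cv2.resize(im[80:280,150:420],None,fx=2.9,fy=2.9,interpolation=cv2.INTER_CUBIC))
o=np.array([.5469,-.1713]);yaw=-.0407;u=np.array([np.cos(yaw),np.sin(yaw)]);v=np.array([-u[1],u[0]])
for l in("long_bolt","thick_bolt","flange_bolt","long_nut"):
    for r in tip_of(l,"top"):
        X=onz("top",r["pixel"],.016); d=X[:2]-o; print("top",l,np.round(r["pixel"],1),round(r["confidence"],2),X.round(4),"rack x,y",round(d@u,4),round(d@v,4))
plan([])
```

```text
scene long_bolt [280.  191.9] 0.9 [0.4537 0.0878 0.016 ]
scene long_bolt [174.3 181.8] 0.78 [ 0.5748 -0.1795  0.016 ]
scene thick_bolt [189.5 167.7] 0.47 [ 0.5074 -0.1797  0.016 ]
scene flange_bolt [348.4 288.6] 0.84 [0.6299 0.3674 0.016 ]
scene flange_bolt [206.9 155.5] 0.5 [ 0.4389 -0.1693  0.016 ]
scene long_nut [156.5 198.8] 0.65 [ 0.6501 -0.1782  0.016 ]
top long_bolt [364.7 176.1] 0.48 [ 0.5812 -0.1729  0.016 ] rack x,y 0.0343 -0.0002
top long_bolt [245.7 241.5] 0.48 [0.4401 0.0789 0.016 ] rack x,y -0.1169 0.2457
top thick_bolt [366.3 206.2] 0.57 [ 0.5159 -0.173   0.016 ] rack x,y -0.0309 -0.003
top flange_bolt [114.4 159.3] 0.61 [0.6148 0.3629 0.016 ] rack x,y 0.0461 0.5365
top flange_bolt [365.5 245.5] 0.55 [ 0.4336 -0.1673  0.016 ] rack x,y -0.1134 -0.0006
top flange_bolt [180.1 172.5] 0.3 [0.5865 0.2208 0.016 ] rack x,y 0.0236 0.3934
top long_nut [364.4 143.5] 0.65 [ 0.6544 -0.1757  0.016 ] rack x,y 0.1076 -0.0001
t 43.58 p [0.661  0.0229 0.2177] yaw 1.5297 tilt [-0.e+00  1.e-04 -1.e+00] gap 1.003 F [-0.7  0.1 -0.3]
```

View pics/s23.png

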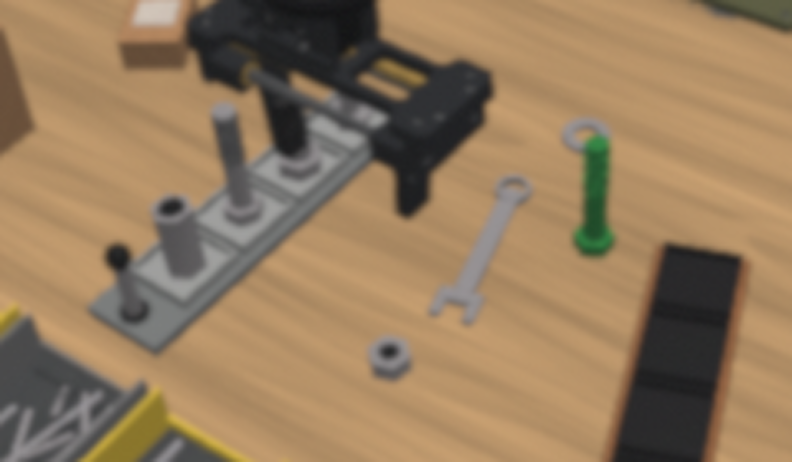

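View pics/t23.png

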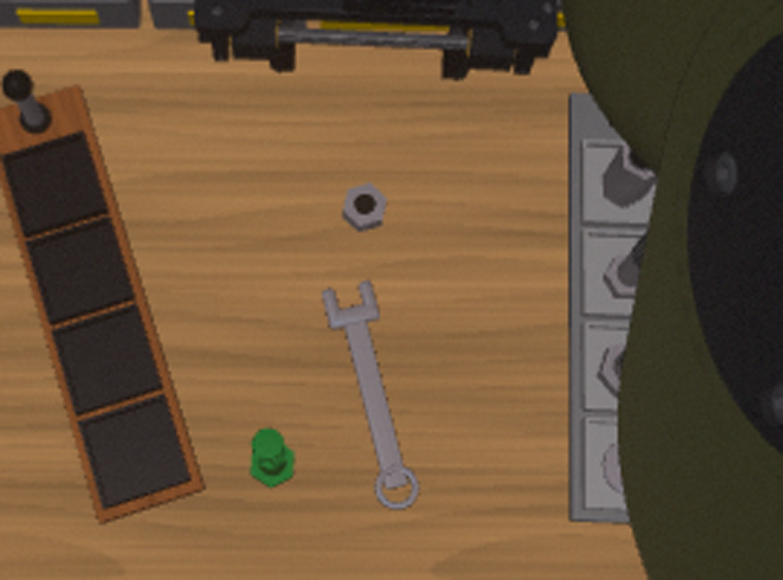

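All four stand, but the arm hides part of the row from the top camera. I'll move aside for one clear check.

Emit:
step_arm(
  commands=[
    {"x": 0, "y": 30, "z": -20, "rx": 0, "ry": 0, "rz": 0, "grip": 1},
    {"x": 0, "y": 40, "z": -20, "rx": 0, "ry": 0, "rz": 0, "grip": 1},
    {"x": 0, "y": 40, "z": -20, "rx": 0, "ry": 0, "rz": 0, "grip": 1},
    {"x": 0, "y": 40, "z": -20, "rx": 0, "ry": 0, "rz": 0, "grip": 1},
    {"x": 0, "y": 40, "z": -20, "rx": 0, "ry": 0, "rz": 0, "grip": 1},
    {"x": 0, "y": 40, "z": -20, "rx": 0, "ry": 0, "rz": 0, "grip": 1},
    {"x": 0, "y": 40, "z": 0, "rx": 0, "ry": 0, "rz": 0, "grip": 1},
    {"x": 0, "y": 20, "z": 0, "rx": 0, "ry": 0, "rz": 0, "grip": 1},
  ],
)

```text
clock: 44.58
ee_pos: [0.5522, 0.3205, 0.2179]
eef_rot: [[-0.0, 0.038, 0.999], [0.002, 0.999, -0.038], [-1.0, 0.002, -0.0]]
contact_force: [-0.2, -0.7, 0.1]
finger_gap: 0.999
```

Emit:
step_arm(
  commands=[
    {"x": 0, "y": 0, "z": 0, "rx": 0, "ry": 0, "rz": 0, "grip": 1},
    {"x": 0, "y": 0, "z": 0, "rx": 0, "ry": 0, "rz": 0, "grip": 1},
  ],
)

```text
clock: 44.82
ee_pos: [0.5537, 0.3152, 0.2174]
eef_rot: [[-0.0, 0.043, 0.999], [-0.002, 0.999, -0.043], [-1.0, -0.002, 0.0]]
contact_force: [0.7, 0.5, 0.3]
finger_gap: 1.0
```

Run:
```python
from plan import *
im=read_camera("top"); cv2.imwrite("pics/t24.png",cv2.resize(im[90:270,310:420],None,fx=3.3,fy=3.3,interpolation=cv2.INTER_CUBIC))
o=np.array([.5469,-.1713]);yaw=-.0407;u=np.array([np.cos(yaw),np.sin(yaw)]);v=np.array([-u[1],u[0]])
for cam in("top","scene"):
  im=read_camera(cam)
  for l in("long_bolt","thick_bolt","flange_bolt","long_nut"):
    for r in tip_of(l,cam):
        X=onz(cam,r["pixel"],.016); d=X[:2]-o
        if abs(d@v)<.1: print(cam,l,np.round(r["pixel"],1),round(r["confidence"],2),"rack x,y",round(d@u,4),round(d@v,4))
cv2.imwrite("pics/s24.png",cv2.resize(im[120:240,100:250],None,fx=4,fy=4,interpolation=cv2.INTER_CUBIC))
plan([])
```

```text
top long_bolt [363.6 175.7] 0.67 rack x,y 0.0351 0.0022
top thick_bolt [366.4 210.6] 0.73 rack x,y -0.0403 -0.0031
top flange_bolt [363.6 244.1] 0.95 rack x,y -0.1107 0.0033
scene long_bolt [175.6 180.7] 0.65 rack x,y 0.023 -0.007
scene thick_bolt [192.2 168.4] 0.71 rack x,y -0.0412 -0.0016
scene flange_bolt [206.4 154.7] 0.68 rack x,y -0.1099 -0.006
scene long_nut [155.2 203.1] 0.56 rack x,y 0.1167 0.0055
t 45.38 p [0.553  0.3177 0.2178] yaw 1.53 tilt [ 0.e+00  1.e-04 -1.e+00] gap 0.997 F [-0.1  0.6  0.3]
```

View pics/t24.png

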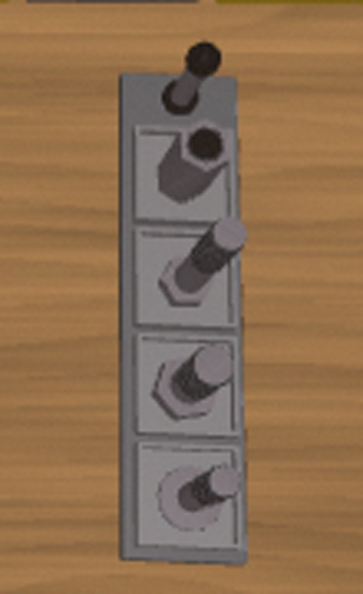

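View pics/s24.png

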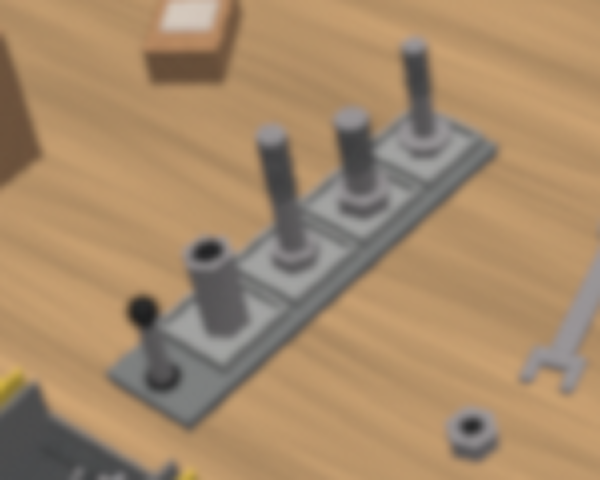

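The order from the grey post is nut, long bolt, thick bolt, flange bolt. All four are upright and well inside their seats, and the gripper is clear. Handing in.

Run:
```python
from cell import *
print(job_done())
```

```text
the job is handed in; nothing more can be done
None
```

I moved all four fasteners to the grey rack in reverse order and handed the job in at about 45 s. From the grey post they now stand as long_nut, long_bolt, thick_bolt, flange_bolt. The pink and green look-alikes were not touched.

**Last checks:** the final top and scene pictures show each piece upright in its own seat, with the gripper open and clear. The networks' rack positions were within 6 mm of the seat centres along and across the row, apart from two scene-camera readings off along the row:
- **long_bolt:** 12 mm off in the scene view, but under 3 mm in the top view.
- **long_nut:** 12 mm off in the scene view. The final top reading missed it, but an earlier, partly covered top view put it within 3 mm.

**Other things that differed from plan:**
- **flange_bolt:** it slipped about 5–8 mm in the jaws because I started lifting before the fingers had fully closed. It stayed upright and was set down by force contact.
- **long_nut:** the jaws stopped at about 34 mm instead of the expected 30 mm across flats, but the grip held.

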